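# Clip the stock tub shut at the dried-seafood stall

### The job

Shut the tub of dried scallops: fold all four blue clips on its lid out and fully down, flat beside the tub's walls. The amber canister stands in the way of one of them: stand it upright on the round cork mat, wholly on it. Leave everything else on the counter where it is.

Things in the scene. Friction and masses are not known exactly. Their poses are not given: they have to be found in the camera images.
- tub: clear storage tub full of dried scallops, with a flat white lid already on; it is too heavy to shift. Tub walls 134 (own x) by 184 (own y) mm; lid 144 x 194 mm, flat and bare, its top 136 mm above the counter. Origin at the centre of the underside, z up; 'front' is its own -x side, turned more or less to the robot
- canister_mid (a point): centre, half-way up, of the round amber canister with a brass lid: 56 mm across with straight sides, 190 mm high (origin 95 mm above its foot), about 0.35 kg; it stands with a gap of 32 to 38 mm off the left or the right wall of the tub, in the way of that side's clip
- mat: round cork mat, 140 mm across, 4 mm thick, fixed to the counter, left or right of the tub; origin at the centre of its underside
- dish: small red dish of dried scallops, 110 mm square, up to about 65 mm high, fixed on the side opposite to the mat; origin under its centre
- hinge_front (a point): middle of the hinge line of the front clip, on the -x edge of the lid (tub's own axes; the hinge line runs along that edge), 130 mm above the counter; outward is the tub's own -x
- clip_front (a joint): angle of the front clip, a blue flap 56 mm wide along the edge and 4 mm thick that reaches 40 mm from its hinge: 0 hanging straight down flat beside the tub's wall (closed, a stop), 1.57 level and pointing outward, 3.14 straight up, more than that leaning in over the lid (stop at 3.75). A light friction hinge (about 1 N at the flap's end) that stays where it is left
- hinge_back (a point): middle of the hinge line of the back clip, on the +x edge of the lid (tub's own axes; the hinge line runs along that edge), 130 mm above the counter; outward is the tub's own +x
- clip_back (a joint): angle of the back clip, a blue flap 56 mm wide along the edge and 4 mm thick that reaches 40 mm from its hinge: 0 hanging straight down flat beside the tub's wall (closed, a stop), 1.57 level and pointing outward, 3.14 straight up, more than that leaning in over the lid (stop at 3.75). A light friction hinge (about 1 N at the flap's end) that stays where it is left
- hinge_left (a point): middle of the hinge line of the left clip, on the +y edge of the lid (tub's own axes; the hinge line runs along that edge), 130 mm above the counter; outward is the tub's own +y
- clip_left (a joint): angle of the left clip, a blue flap 56 mm wide along the edge and 4 mm thick that reaches 40 mm from its hinge: 0 hanging straight down flat beside the tub's wall (closed, a stop), 1.57 level and pointing outward, 3.14 straight up, more than that leaning in over the lid (stop at 3.75). A light friction hinge (about 1 N at the flap's end) that stays where it is left
- hinge_right (a point): middle of the hinge line of the right clip, on the -y edge of the lid (tub's own axes; the hinge line runs along that edge), 130 mm above the counter; outward is the tub's own -y
- clip_right (a joint): angle of the right clip, a blue flap 56 mm wide along the edge and 4 mm thick that reaches 40 mm from its hinge: 0 hanging straight down flat beside the tub's wall (closed, a stop), 1.57 level and pointing outward, 3.14 straight up, more than that leaning in over the lid (stop at 3.75). A light friction hinge (about 1 N at the flap's end) that stays where it is left
- tape: roll of packing tape lying flat, 86 mm across, 36 mm high; origin at the centre of its underside
- can_a: red can, 64 mm across, 105 mm high, near one back corner of the tub; origin under its centre
- can_b: green can, 64 mm across, 105 mm high, near the other back corner of the tub; origin under its centre
- card: blank yellow price card on a black foot (45 x 75 mm), 112 mm high, near a front corner of the tub; origin under the foot's centre
- scoop: wooden-handled spoon, about 150 mm long, lying on the counter on the left (+y); origin under it
- calculator: grey desk calculator, 85 x 130 x 18 mm, lying on the right (-y); origin under its centre
There are look-alikes about, which are no part of the job. Of the things that look like the part that bears canister_mid, the larger one is meant.

How it is judged:
At the end, for the whole second after the job is handed in: All four clips folded to within 0.15 rad of hanging straight down; the canister upright (within 0.1 rad) and standing on the cork mat, its centre within 45 mm of the mat's; tape, cans, price card, scoop and calculator within 30 mm of where they were (value of joint each of clip_front, clip_back, clip_left, clip_right below 0.15 rad and horizontal distance between canister_mid and mat below 0.045 m and height (world z) of canister_mid between 0.094 and 0.104 m and angle between canister_mid's own z axis and vertical below 0.1 rad and distance of each of tape, can_a, can_b, card, scoop, calculator from where it was at the start of the episode below 0.03 m); the robot touches nothing.
It fails at once if the tape, a can, the price card, the scoop or the calculator is shifted by more than 30 mm (distance of any of tape, can_a, can_b, card, scoop, calculator from where it was at the start of the episode above 0.03 m).
It fails at once if a can or the price card is knocked over (angle between any of can_a, can_b, card's own z axis and vertical above 0.5 rad).
It fails at once if the canister is knocked over (angle between canister_mid's own z axis and vertical above 0.6 rad).
It also fails if it takes over 72 s, if anything falls off the work surface, if the arm or the gripper's body presses on something with over 40 N, if the wrist force passes 120 N, or if a joint passes its speed limit or range.

### The arm

A 6-joint arm with a two-finger parallel gripper is mounted at the origin on the work surface. World frame = base frame: x ahead of the robot, y to its left, z up, the work surface at z = 0. Lengths are in m, angles in rad, forces in N, time in s.
With the tool pointing down it reaches from about 0.375 to 0.9 m from the base axis. Payload 3.1 kg.
Tool frame: the origin (TCP) lies at the very end of the fingers, on their centre line; the grasp point (between the pads) lies 19 mm behind it; z points along the fingers, y is the direction in which the jaws open and shut (so a half turn about z gives the same grasp; the last joint's range is limited). The gripper opens to 87 mm and grips with 3 to 60 N. Pads are 19 mm wide; open, the fingers measure 117 mm over their backs; the gripper's body (75 mm by 190 mm) begins 51 mm behind the grasp point.
Start: joints at [-1.452, 0.527, 1.433, -0, 1.181, -0.178], TCP at [0.183, -0.598, 0.223] pointing down, gripper open.
Joint ranges: [-3.08, 3.08], [-0.75, 2.2], [0.22, 2.44], [-1.43, 4.57], [0, 2.65], [-2.85, 2.85]. Speed limits (rad/s): [2.79, 2.79, 3.14, 3.14, 3.14, 3.14].

### API

Orientations are given as a unit quaternion [x, y, z, w].
In Python, from rig import robot, optics gives the robot as it stands.
- The arm moves only by the shell command python3 -m inch 'ROWS' [FORCE]. ROWS is JSON, a list of rows, each an object of numbers: "ax", "ay", "az": the turn, a rotation vector about the tool's x, y, z in rad; "dx", "dy", "dz": the shift along the tool's x, y, z in mm; "gripper": the opening in per cent of the stroke, from 0 (shut) to 100 (fully open). In form: [{"ax": .., "ay": .., "az": .., "dx": .., "dy": .., "dz": .., "gripper": ..}, ...]. A call has 1 to 8 rows; each row shifts and turns the commanded pose from where the row before left it, along the tool's axes as they then stand; what a row does not reach is not made up. A row lasts 1/10 s, in which the tool goes at most 50 mm and 8.59 degrees, less where a joint would pass 70% of its speed; a pose out of reach is approached as far as the arm can. A call with a gripper value outside its range is refused whole. The fingers move at their own pace and stop on an object; FORCE is the grip in N (left out, the last holds). Time passes only in rows, so rows that do not move let the fingers close. It gives the time, the measured TCP pose, the force and the opening at its end, in the units of the state.
- robot.get_obs(): the state, without advancing time (a new reading comes with each control period).
- optics.camera(name): name is "scene" or "top" or "wrist"; returns a dict with "img" (400x640x3 uint8, red, green, blue), "depth" (400x640 float32, m along the optical axis (not along the pixel's ray), 0 where there is no reading), "camera_matrix" (3x3 intrinsics, pixels), "position" and "attitude" of the camera in the world. Camera axes: x right, y up, looking along -z (the intrinsics and any distortion apply to the point x, -y, -z); pixel columns grow to the right and rows downward; lengths in m; the calibration is good to about 2 mm. A picture is of the moment at which its call begins.
- robot.hand_in(): hands the job in, once; it reports no verdict.
The state is a dict: "time": time; "q": joint angles; "joint_velocities": joint speeds; "joint_torque": joint torques, N m; "position": TCP position; "tool_rot": TCP orientation; "ft_force": force on the tool from outside, world axes, zero at the start; "moment": the same for the moment, N m; "grip_width": finger opening in m.
Only numpy, scipy, OpenCV 4.12 (cv2) and the standard library are available. Lean on these libraries where they do the work, as an engineer would, in place of code of your own. Each camera call takes 0.05 s, during which the arm holds its last target.

## Working session

There is one attempt and no reset: what is moved stays moved. The work goes in short steps, Python scripts to look and compute and a shell command to move; the robot and the scene stay as the last step left them, time stands still between calls to the robot, and variables do not carry over. Pictures are saved under pics/ and viewed, and the job is handed in when it is done.

```bash
ls; mkdir -p pics
python3 - <<'E'
from rig import robot, optics
import cv2, numpy as np
o=robot.get_obs()
for k in o: print(k, np.round(o[k],4))
for n in ["scene","top","wrist"]:
    c=optics.camera(n)
    cv2.imwrite(f"pics/{n}0.png", cv2.cvtColor(c["img"],cv2.COLOR_RGB2BGR))
    np.savez(f"pics/{n}0.npz", **{k:np.asarray(v) for k,v in c.items()})
    print(n, {k:np.round(v,4).tolist() for k,v in c.items() if k not in("img","depth")})
E
```

```text
pics
time 0.0
q [-1.4525  0.5284  1.4339 -0.      1.1814 -0.1785]
joint_velocities [ 0.001  -0.0005  0.0007  0.0009  0.0006  0.0007]
joint_torque [ 2.00000e-04 -4.40039e+01 -1.76596e+01  6.35000e-02  5.83000e-02
 -2.00000e-04]
position [ 0.1827 -0.5969  0.2216]
tool_rot [ 0.989   0.1478  0.     -0.0011]
ft_force [-0.222  -0.621  -0.0719]
moment [-0.0142  0.0151 -0.0227]
grip_width 0.0872
scene {'camera_matrix': [[398.0803, 0.0, 319.5966], [0.0, 398.0803, 199.9064], [0.0, 0.0, 1.0]], 'position': [1.2236, 0.4324, 0.5984], 'attitude': [0.2227, 0.4164, 0.7769, 0.4165]}
top {'camera_matrix': [[473.957, 0.0, 323.4099], [0.0, 473.957, 201.1651], [0.0, 0.0, 1.0]], 'position': [0.51, 0.0097, 1.504], 'attitude': [0.0223, -0.0171, -0.6985, 0.7151]}
wrist {'camera_matrix': [[325.4237, 0.0, 317.632], [0.0, 325.4237, 197.7038], [0.0, 0.0, 1.0]], 'position': [0.2543, -0.5762, 0.3835], 'attitude': [-0.1113, 0.0832, -0.5892, 0.7959]}
```

View pics/scene0.png

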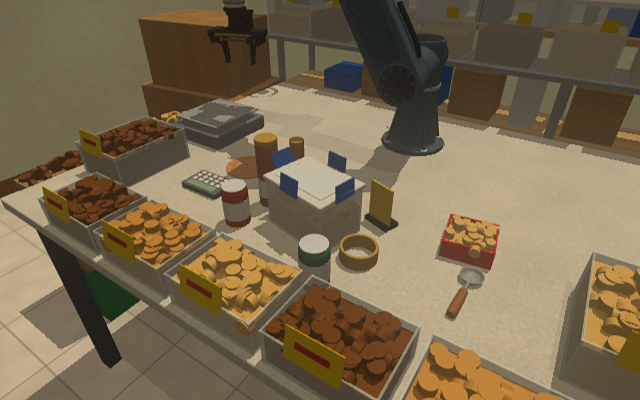

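View pics/top0.png

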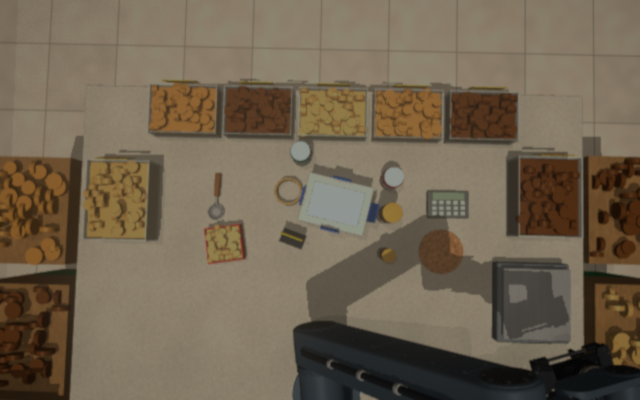

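View pics/wrist0.png

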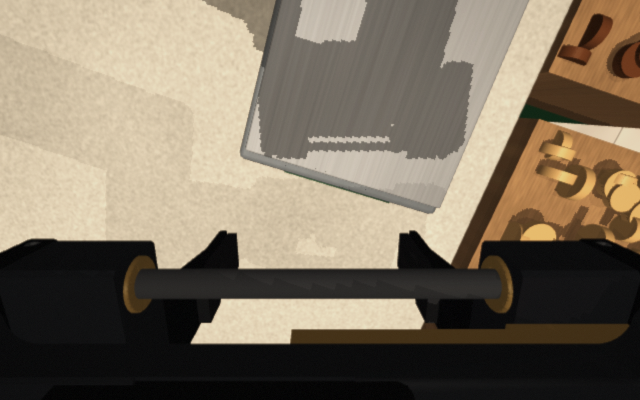

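The top view (image up is +x, left is +y) shows:
- tub at about (338,202)
- large amber canister beside its right wall at (392,212)
- small look-alike at (387,255)
- cork mat at (440,251)
- cans at (301,152) and (393,177)
- card at (292,236), tape at (289,190), calculator at (447,204)

The scene view shows all four clips standing up. Next I'll enlarge a crop and measure.

```bash
cat > h.py <<'E'
import numpy as np, cv2
from scipy.spatial.transform import Rotation as R
def load(n): 
    return dict(np.load(f"pics/{n}.npz"))
def snap(n,tag):
    from rig import optics
    c=optics.camera(n); np.savez(f"pics/{n}{tag}.npz", **{k:np.asarray(v) for k,v in c.items()})
    return c
def cloud(c):
    K=c["camera_matrix"]; d=c["depth"]; v,u=np.mgrid[:400,:640]
    x=(u-K[0,2])/K[0,0]*d; y=(v-K[1,2])/K[1,1]*d
    return np.stack([x,-y,-d],-1)@R.from_quat(c["attitude"]).as_matrix().T+c["position"]
def proj(c,P):
    K=c["camera_matrix"]; p=(np.atleast_2d(P)-c["position"])@R.from_quat(c["attitude"]).as_matrix()
    return np.stack([K[0,2]+K[0,0]*p[:,0]/-p[:,2],K[1,2]-K[1,1]*p[:,1]/-p[:,2]],-1)
def ray(c,u,v,z):
    K=c["camera_matrix"]; d=np.array([(u-K[0,2])/K[0,0],-(v-K[1,2])/K[1,1],-1])@R.from_quat(c["attitude"]).as_matrix().T
    t=(z-c["position"][2])/d[2]; return c["position"]+t*d
def crop(c,x0,y0,x1,y1,s,fn):
    im=cv2.cvtColor(c["img"][y0:y1,x0:x1],cv2.COLOR_RGB2BGR); cv2.imwrite(fn,cv2.resize(im,None,fx=s,fy=s,interpolation=cv2.INTER_CUBIC))
E
python3 - <<'E'
from h import *
t=load("top0"); s=load("scene0")
crop(t,270,130,470,280,4,"pics/tc.png"); crop(s,220,120,420,270,4,"pics/sc.png")
P=cloud(t)
for n,(u,v) in dict(lid=(338,202),can=(392,212),small=(387,255),mat=(440,251),c1=(301,152),c2=(393,177),dish=(224,243),card=(292,236),tape=(289,178),counter=(360,270)).items(): print(n,P[v,u].round(3))
E
```

```text
lid [ 0.585 -0.022  0.138]
can [ 0.558 -0.17   0.191]
small [ 0.436 -0.165  0.137]
mat [ 0.445 -0.349  0.003]
c1 [0.733 0.091 0.104]
c2 [ 0.665 -0.184  0.105]
dish [0.456 0.319 0.065]
card [0.483 0.111 0.106]
tape [0.661 0.13  0.037]
counter [ 0.379 -0.099 -0.004]
```

View pics/tc.png

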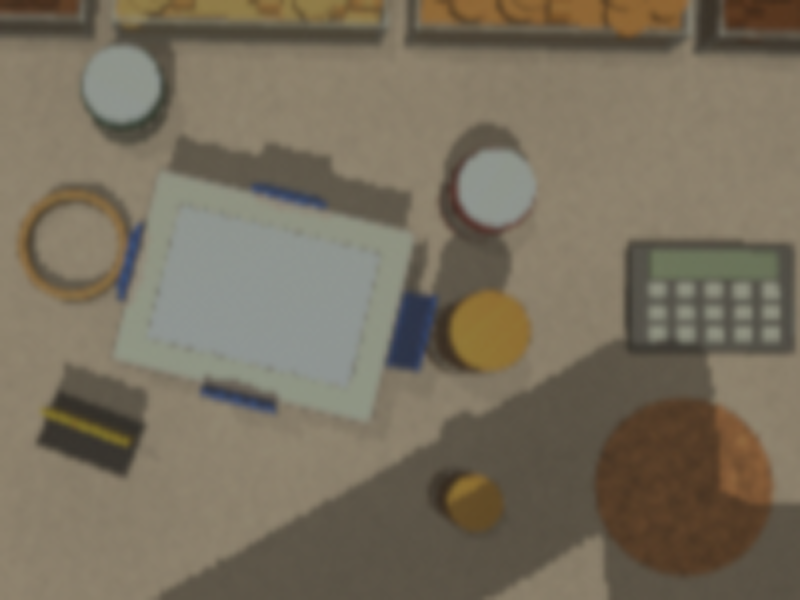

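View pics/sc.png

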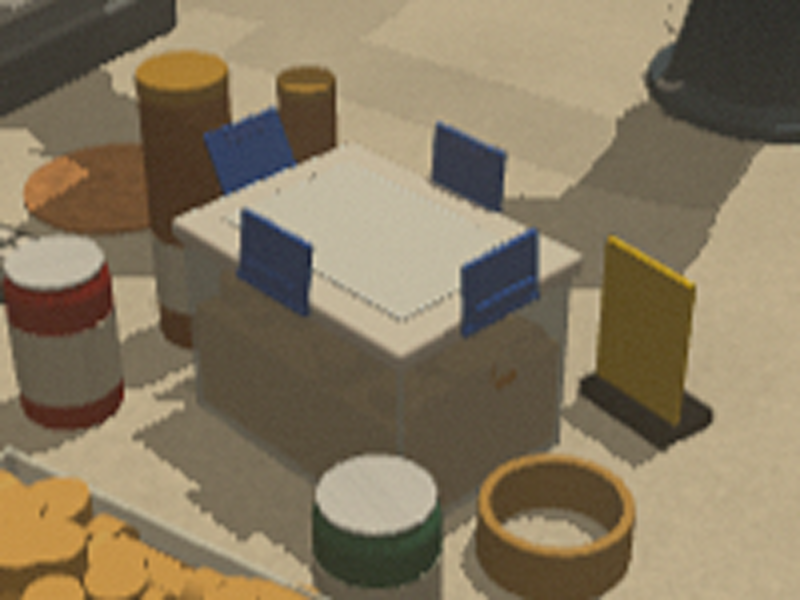

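The candidates for the canister are amber pieces at top-view pixels (392,212) and (387,255). The first is 0.191 m high and stands next to the tub's right wall, so it fits (190 mm, the larger one). The second is only 0.137 m high. The crops confirm this. They also show the front, back and left clips about upright, and the right one leaning outward toward the canister.

Run:
```python
from h import *
t=load("top0"); s=load("scene0"); P=cloud(t); S=cloud(s)
# lid by height
m=((abs(P[...,2]-0.136)<0.008)&(abs(P[...,0]-.585)<.14)&(abs(P[...,1]+.022)<.14)).astype(np.uint8)
hs=cv2.cvtColor(t["img"],cv2.COLOR_RGB2HSV)
blue=cv2.inRange(hs,(100,90,20),(130,255,255))
m[blue>0]=0; m=cv2.morphologyEx(m,cv2.MORPH_OPEN,np.ones((5,5)))
n,l,st,ce=cv2.connectedComponentsWithStats(m); i=1+np.argmax(st[1:,4]); 
c=max(cv2.findContours((l==i).astype(np.uint8),cv2.RETR_EXTERNAL,cv2.CHAIN_APPROX_NONE)[0],key=cv2.contourArea)
w=np.array([ray(t,u,v,.136)[:2] for u,v in c[:,0]])
r=cv2.minAreaRect((w*1000).astype(np.float32)); print("lid rect",r)
print(cv2.boxPoints(r))
# canister, mats: circles
for name,z,(x,y),lo in [("canister",.19,(.558,-.17),.17),("small",.137,(.436,-.165),.11),("can2",.105,(.665,-.184),.09),("can1",.105,(.733,.091),.09),("card",.1,(.483,.111),.05)]:
    mm=((P[...,2]>lo)&(np.hypot(P[...,0]-x,P[...,1]-y)<.055)).astype(np.uint8)
    if name=="canister": mm[blue>0]=0
    c=max(cv2.findContours(mm,cv2.RETR_EXTERNAL,cv2.CHAIN_APPROX_NONE)[0],key=cv2.contourArea)
    w=np.array([ray(t,u,v,z)[:2] for u,v in c[:,0]]); (cx,cy),rr=cv2.minEnclosingCircle((w*1000).astype(np.float32)); print(name,cx,cy,rr, w.mean(0))
mm=((hs[...,0]<14)&(hs[...,1]>110)).astype(np.uint8); mm[:225]=0;mm[275:]=0;mm[:,:415]=0;mm[:,466:]=0
c=max(cv2.findContours(mm,cv2.RETR_EXTERNAL,cv2.CHAIN_APPROX_NONE)[0],key=cv2.contourArea)
w=np.array([ray(t,u,v,.004)[:2] for u,v in c[:,0]]); print("mat",cv2.minEnclosingCircle((w*1000).astype(np.float32)))
# blue points scene
hs2=cv2.cvtColor(s["img"],cv2.COLOR_RGB2HSV); b2=cv2.inRange(hs2,(100,90,20),(130,255,255)); b2[:,:265]=0;b2[:,365:]=0;b2[:140]=0
n,l,st,ce=cv2.connectedComponentsWithStats(b2)
for i in range(1,n):
    if st[i,4]>60:
        q=S[l==i]; q=q[np.linalg.norm(q-np.median(q,0),axis=1)<.05]
        top=q[q[:,2]>np.percentile(q[:,2],90)].mean(0); bot=q[q[:,2]<np.percentile(q[:,2],10)].mean(0)
        print(ce[i].round(),st[i,4],"top",top.round(3),"bot",bot.round(3),q[:,2].min().round(3),q[:,2].max().round(3))
```

```text
lid rect ((578.1185302734375, -15.489234924316406), (197.5911407470703, 145.30117797851562), 77.21977233886719)
[[ 485.41306  -95.76604]
 [ 627.1145  -127.9084 ]
 [ 670.824     64.78757]
 [ 529.12256   96.92993]]
canister 556.180908203125 -170.02670288085938 28.91952133178711 [ 0.55575901 -0.17070624]
small 434.5194091796875 -168.23477172851562 21.37716293334961 [ 0.4345195  -0.16824365]
can2 663.9248046875 -183.408935546875 31.691164016723633 [ 0.66328691 -0.1838453 ]
can1 733.9365234375 93.42143249511719 31.524478912353516 [0.73313984 0.09311658]
card 482.9718322753906 112.81932067871094 36.039676666259766 [0.4821353 0.1135065]
mat ((418.08892822265625, -330.1643371582031), 3.487971544265747)
[282. 157.] 275 top [ 0.559 -0.127  0.165] bot [ 0.559 -0.113  0.136] 0.134 0.167
```

Run:
```python
from h import *
t=load("top0"); s=load("scene0"); S=cloud(s)
hs=cv2.cvtColor(t["img"],cv2.COLOR_RGB2LAB).astype(int)
mm=((hs[...,1]>137)).astype(np.uint8); mm[:225]=0;mm[278:]=0;mm[:,:412]=0;mm[:,470:]=0
mm=cv2.morphologyEx(mm,cv2.MORPH_OPEN,np.ones((3,3)))
c=max(cv2.findContours(mm,cv2.RETR_EXTERNAL,cv2.CHAIN_APPROX_NONE)[0],key=cv2.contourArea)
w=np.array([ray(t,u,v,.004)[:2] for u,v in c[:,0]]); print("mat",cv2.minEnclosingCircle((w*1000).astype(np.float32)))
a=-12.8*np.pi/180; ex=np.array([np.cos(a),np.sin(a)]); ey=np.array([-np.sin(a),np.cos(a)]); O=np.array([.578,-.0155])
hs2=cv2.cvtColor(s["img"],cv2.COLOR_RGB2HSV)
Q=np.stack([(S[...,:2]-O)@ex,(S[...,:2]-O)@ey,S[...,2]],-1)
b2=cv2.inRange(hs2,(100,70,15),(135,255,255)); b2[:145]=0;b2[215:]=0;b2[:,:265]=0;b2[:,365:]=0
n,l,st,ce=cv2.connectedComponentsWithStats(b2)
for i in range(1,n):
    if st[i,4]>60:
        q=Q[l==i]; q=q[np.linalg.norm(q-np.median(q,0),axis=1)<.045]
        top=q[q[:,2]>np.percentile(q[:,2],85)].mean(0); bot=q[q[:,2]<np.percentile(q[:,2],15)].mean(0)
        print(ce[i].round(),st[i,4],"tubframe top",top.round(3),"bot",bot.round(3),q[:,2].min().round(3),q[:,2].max().round(3))
for n,p in dict(can=(.556,-.170),small=(.4345,-.168),canR=(.6636,-.1836),canG=(.733,.093),card=(.4825,.113)).items():
    d=np.array(p)-O; print(n,(d@ex).round(4),(d@ey).round(4))
```

```text
mat ((468.31072998046875, -395.6292724609375), 39.06706237792969)
[282. 157.] 292 tubframe top [ 0.006 -0.113  0.165] bot [ 0.004 -0.099  0.136] 0.134 0.167
[289. 186.] 224 tubframe top [0.073 0.007 0.169] bot [0.079 0.008 0.133] 0.131 0.172
[346. 187.] 91 tubframe top [0.001 0.1   0.171] bot [0.003 0.105 0.144] 0.142 0.172
can 0.0128 -0.1555
small -0.1061 -0.1805
canR 0.1207 -0.145
canG 0.1271 0.1401
card -0.1216 0.1041
```

Run:
```python
from h import *
t=load("top0")
lab=cv2.cvtColor(t["img"],cv2.COLOR_RGB2LAB).astype(int)
hs=cv2.cvtColor(t["img"],cv2.COLOR_RGB2HSV)
for p in [(425,250),(440,240),(455,245),(440,265),(470,255),(410,245)]: print(p,lab[p[1],p[0]],hs[p[1],p[0]])
mm=((lab[...,1]>132)).astype(np.uint8); mm=((hs[...,1]>105)&(hs[...,0]<18)).astype(np.uint8); mm[:225]=0;mm[278:]=0;mm[:,:412]=0;mm[:,470:]=0
mm=cv2.morphologyEx(mm,cv2.MORPH_CLOSE,np.ones((5,5)))
c=max(cv2.findContours(mm,cv2.RETR_EXTERNAL,cv2.CHAIN_APPROX_NONE)[0],key=cv2.contourArea)
w=np.array([ray(t,u,v,.004)[:2] for u,v in c[:,0]]); print("mat",cv2.minEnclosingCircle((w*1000).astype(np.float32)))
print(ray(t,441,251.75,.004))
```

```text
(425, 250) [ 72 135 146] [ 14 136  86]
(440, 240) [ 69 136 144] [ 14 135  83]
(455, 245) [ 95 139 151] [ 14 142 115]
(440, 265) [ 71 136 146] [ 14 139  86]
(470, 255) [122 129 140] [ 19  60 123]
(410, 245) [ 90 128 137] [20 57 89]
mat ((444.7161865234375, -350.2304992675781), 69.11132049560547)
[ 0.44291425 -0.35190614  0.004     ]
```

```bash
python3 -m inch '[{"az":-0.1314,"dz":-6},{"az":-0.1314,"dz":-6},{"az":-0.1314,"dz":-6},{"az":-0.1314,"dz":-6},{"az":-0.1314,"dz":-6},{"az":-0.1314,"dz":-6},{"az":-0.1314},{"az":-0.1314,"gripper":100}]'
cat > st.py <<'E'
from h import *
from rig import robot
import sys
o=robot.get_obs(); Rm=R.from_quat(o["tool_rot"]).as_matrix(); p=np.array(o["position"])
print("t",round(o["time"],2),"pos",p.round(4),"tool x ang",np.degrees(np.arctan2(Rm[1,0],Rm[0,0])).round(2),"z",Rm[:,2].round(3),"F",np.round(o["ft_force"],1),"grip",round(o["grip_width"],4))
a=-12.8*np.pi/180; ex=np.array([np.cos(a),np.sin(a)]); ey=np.array([-np.sin(a),np.cos(a)]); O=np.array([.578,-.0155])
print("tub frame mm",((p[:2]-O)@ex*1000).round(1),((p[:2]-O)@ey*1000).round(1))
if len(sys.argv)>1:
    tg=np.array(eval(sys.argv[1])); print("delta tool mm",(Rm.T@(tg-p)*1000).round(1))
E
python3 st.py '(.556,-.170,.25)'
```

```text
t 0.15 pos [ 0.1827 -0.5971  0.2218] tool x ang 17.01 z [-0.     0.002 -1.   ] F [-0.1  1.  -0.9] grip 0.0869
tub frame mm -256.6 -654.7
delta tool mm [ 481.9 -299.3  -27.6]invalid input
```

```bash
python3 -m inch '[{"ax":0,"ay":0,"az":-0.1314,"dx":0,"dy":0,"dz":-6,"gripper":100},{"ax":0,"ay":0,"az":-0.1314,"dx":0,"dy":0,"dz":-6,"gripper":100},{"ax":0,"ay":0,"az":-0.1314,"dx":0,"dy":0,"dz":-6,"gripper":100},{"ax":0,"ay":0,"az":-0.1314,"dx":0,"dy":0,"dz":-6,"gripper":100},{"ax":0,"ay":0,"az":-0.1314,"dx":0,"dy":0,"dz":-6,"gripper":100},{"ax":0,"ay":0,"az":-0.1314,"dx":0,"dy":0,"dz":0,"gripper":100},{"ax":0,"ay":0,"az":-0.1314,"dx":0,"dy":0,"dz":0,"gripper":100},{"ax":0,"ay":0,"az":-0.1314,"dx":0,"dy":0,"dz":0,"gripper":100}]'
python3 st.py '(.556,-.170,.25)'
```

```text
time: 0.95
position: [0.1828, -0.5974, 0.2522]
tool_rot: [0.78, 0.626, 0.0, -0.0]
ft_force: [0.2, 1.2, -0.6]
grip_width: 0.0868
t 0.95 pos [ 0.1828 -0.5974  0.2522] tool x ang 77.54 z [-0.     0.001 -1.   ] F [ 0.2  1.2 -0.6] grip 0.0868
tub frame mm -256.5 -655.0
delta tool mm [497.8 272.3   2.5]
```

```bash
python3 -m inch '[{"ax":0,"ay":0,"az":0,"dx":40,"dy":22,"dz":0,"gripper":100},{"ax":0,"ay":0,"az":0,"dx":40,"dy":22,"dz":0,"gripper":100},{"ax":0,"ay":0,"az":0,"dx":40,"dy":22,"dz":0,"gripper":100},{"ax":0,"ay":0,"az":0,"dx":40,"dy":22,"dz":0,"gripper":100},{"ax":0,"ay":0,"az":0,"dx":40,"dy":22,"dz":0,"gripper":100},{"ax":0,"ay":0,"az":0,"dx":40,"dy":22,"dz":0,"gripper":100},{"ax":0,"ay":0,"az":0,"dx":40,"dy":22,"dz":0,"gripper":100},{"ax":0,"ay":0,"az":0,"dx":40,"dy":22,"dz":0,"gripper":100}]'
python3 st.py '(.556,-.170,.25)'
```

```text
time: 1.75
position: [0.426, -0.3228, 0.2524]
tool_rot: [0.781, 0.624, 0.0, -0.0]
ft_force: [0.6, -0.4, 0.2]
grip_width: 0.0867
t 1.75 pos [ 0.426  -0.3228  0.2524] tool x ang 77.22 z [-0.  0. -1.] F [ 0.6 -0.4  0.2] grip 0.0867
tub frame mm -80.1 -333.3
delta tool mm [177.8  93.    2.4]
```

```bash
python3 -m inch '[{"ax":0,"ay":0,"az":0,"dx":30,"dy":16,"dz":0,"gripper":100},{"ax":0,"ay":0,"az":0,"dx":30,"dy":16,"dz":0,"gripper":100},{"ax":0,"ay":0,"az":0,"dx":30,"dy":16,"dz":0,"gripper":100},{"ax":0,"ay":0,"az":0,"dx":30,"dy":16,"dz":0,"gripper":100},{"ax":0,"ay":0,"az":0,"dx":30,"dy":16,"dz":0,"gripper":100},{"ax":0,"ay":0,"az":0,"dx":28,"dy":15,"dz":0,"gripper":100},{"ax":0,"ay":0,"az":0,"dx":0,"dy":0,"dz":0,"gripper":100}]'
python3 st.py '(.556,-.170,.25)'
python3 - <<'E'
from h import *
for n in ("wrist","scene"):
    c=snap(n,1); crop(c,0,0,640,400,1,f"pics/{n}1.png")
E
```

```text
time: 2.45
position: [0.559, -0.1687, 0.2522]
tool_rot: [0.78, 0.626, 0.001, -0.0]
ft_force: [-0.8, 0.6, -0.9]
grip_width: 0.0869
t 2.45 pos [ 0.559  -0.1687  0.2522] tool x ang 77.48 z [ 0.001  0.001 -1.   ] F [-0.8  0.6 -0.9] grip 0.0869
tub frame mm 15.5 -153.6
delta tool mm [-1.9 -2.7  2.2]
```

View pics/wrist1.png

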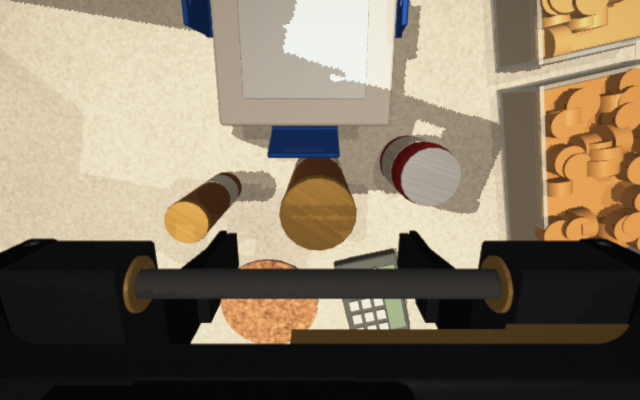

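View pics/scene1.png

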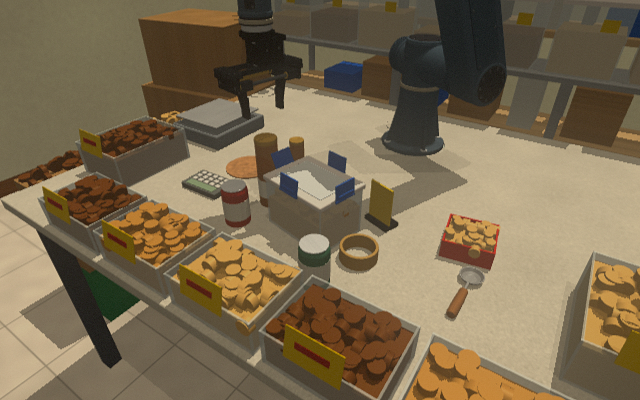

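```bash
python3 -m inch '[{"ax":0,"ay":0,"az":0,"dx":-2,"dy":-2,"dz":20,"gripper":100},{"ax":0,"ay":0,"az":0,"dx":0,"dy":0,"dz":25,"gripper":100},{"ax":0,"ay":0,"az":0,"dx":0,"dy":0,"dz":25,"gripper":100},{"ax":0,"ay":0,"az":0,"dx":0,"dy":0,"dz":25,"gripper":100},{"ax":0,"ay":0,"az":0,"dx":0,"dy":0,"dz":15,"gripper":100},{"ax":0,"ay":0,"az":0,"dx":0,"dy":0,"dz":0,"gripper":50},{"ax":0,"ay":0,"az":0,"dx":0,"dy":0,"dz":0,"gripper":50},{"ax":0,"ay":0,"az":0,"dx":0,"dy":0,"dz":0,"gripper":50}]' 20
python3 st.py
```

```text
time: 3.35
position: [0.5552, -0.1743, 0.1437]
tool_rot: [0.782, 0.624, 0.0, 0.001]
ft_force: [0.3, -0.2, 0.2]
grip_width: 0.0706
t 3.35 pos [ 0.5552 -0.1743  0.1437] tool x ang 77.19 z [ 0.002 -0.001 -1.   ] F [ 0.3 -0.2  0.2] grip 0.0706
tub frame mm 13.0 -159.9
```

```bash
python3 -m inch '[{"ax":0,"ay":0,"az":0,"dx":0,"dy":0,"dz":0,"gripper":40},{"ax":0,"ay":0,"az":0,"dx":0,"dy":0,"dz":0,"gripper":30},{"ax":0,"ay":0,"az":0,"dx":0,"dy":0,"dz":0,"gripper":30},{"ax":0,"ay":0,"az":0,"dx":0,"dy":0,"dz":0,"gripper":30},{"ax":0,"ay":0,"az":0,"dx":0,"dy":0,"dz":0,"gripper":30},{"ax":0,"ay":0,"az":0,"dx":0,"dy":0,"dz":0,"gripper":30}]' 30
python3 st.py
python3 - <<'E'
from h import *
for n in ("wrist","top"):
    c=snap(n,2); crop(c,0,0,640,400,1,f"pics/{n}2.png")
E
python3 st.py
```

```text
time: 3.95
position: [0.5558, -0.1738, 0.1436]
tool_rot: [0.781, 0.624, 0.001, 0.001]
ft_force: [1.7, -1.3, 6.1]
grip_width: 0.0561
t 3.95 pos [ 0.5558 -0.1738  0.1436] tool x ang 77.24 z [ 0.003 -0.001 -1.   ] F [ 1.7 -1.3  6.1] grip 0.0561
tub frame mm 13.5 -159.3
t 4.05 pos [ 0.5559 -0.1738  0.1436] tool x ang 77.24 z [ 0.003 -0.001 -1.   ] F [ 1.1 -0.2  5.8] grip 0.0561
tub frame mm 13.5 -159.3
```

View pics/wrist2.png

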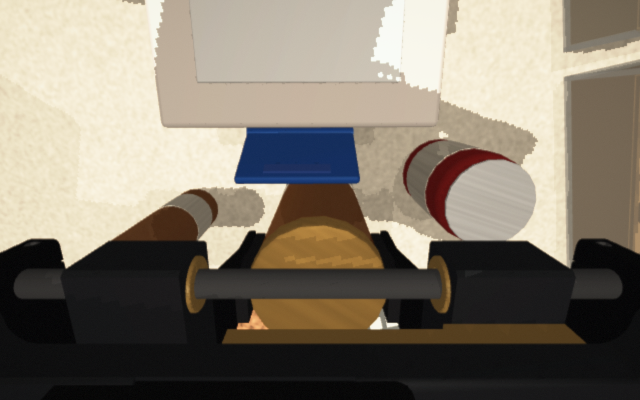

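```bash
python3 -m inch '[{"ax":0,"ay":0,"az":0,"dx":0,"dy":0,"dz":-10,"gripper":30},{"ax":0,"ay":0,"az":0,"dx":0,"dy":0,"dz":-20,"gripper":30},{"ax":0,"ay":0,"az":0,"dx":-10,"dy":-4,"dz":-20,"gripper":30},{"ax":0,"ay":0,"az":0,"dx":-30,"dy":-10,"dz":0,"gripper":30},{"ax":0,"ay":0,"az":0,"dx":-40,"dy":-14,"dz":0,"gripper":30},{"ax":0,"ay":0,"az":0,"dx":-40,"dy":-14,"dz":0,"gripper":30},{"ax":0,"ay":0,"az":0,"dx":-40,"dy":-14,"dz":0,"gripper":30},{"ax":0,"ay":0,"az":0,"dx":-25,"dy":-10,"dz":0,"gripper":30}]' 30
python3 -m inch '[{"ax":0,"ay":0,"az":0,"dx":-10,"dy":-3,"dz":0,"gripper":30},{"ax":0,"ay":0,"az":0,"dx":0,"dy":0,"dz":0,"gripper":30},{"ax":0,"ay":0,"az":0,"dx":0,"dy":0,"dz":0,"gripper":30}]' 30
python3 st.py '(.445,-.350,.148)';python3 - <<'E'
from h import *
for n in ("scene","top"):
    c=snap(n,3)
crop(load("scene3"),180,60,380,210,4,"pics/scene3.png");crop(load("top3"),340,130,540,280,4,"pics/top3.png")
E
```

```text
time: 4.85
position: [0.447, -0.3405, 0.1917]
tool_rot: [0.782, 0.624, -0.001, -0.002]
ft_force: [0.1, -0.2, -3.6]
grip_width: 0.0563
time: 5.15
position: [0.4442, -0.3468, 0.192]
tool_rot: [0.781, 0.624, 0.0, -0.001]
ft_force: [-0.1, 0.0, -4.1]
grip_width: 0.0562
t 5.15 pos [ 0.4442 -0.3468  0.192 ] tool x ang 77.23 z [-0.001  0.003 -1.   ] F [-0.1  0.  -4.1] grip 0.0562
tub frame mm -57.0 -352.7
delta tool mm [-3.   1.5 44. ]
```

View pics/scene3.png

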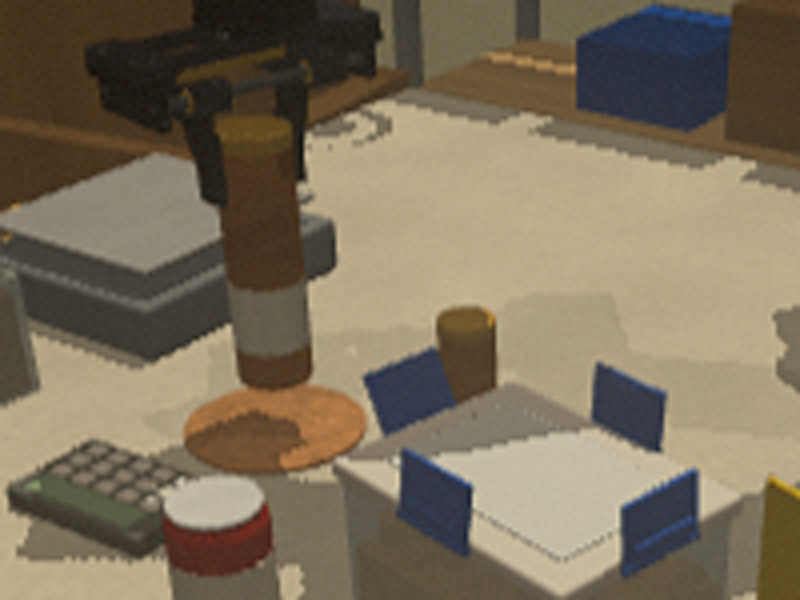

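View pics/top3.png

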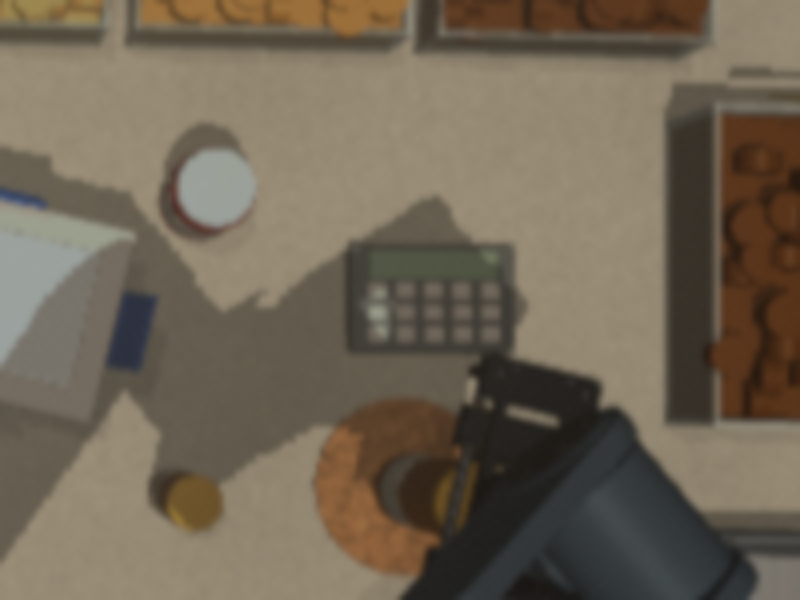

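```bash
python3 -m inch '[{"ax":0,"ay":0,"az":0,"dx":-5,"dy":1,"dz":10,"gripper":30},{"ax":0,"ay":0,"az":0,"dx":0,"dy":0,"dz":15,"gripper":30},{"ax":0,"ay":0,"az":0,"dx":0,"dy":0,"dz":11,"gripper":30},{"ax":0,"ay":0,"az":0,"dx":0,"dy":0,"dz":4,"gripper":30},{"ax":0,"ay":0,"az":0,"dx":0,"dy":0,"dz":2,"gripper":30},{"ax":0,"ay":0,"az":0,"dx":0,"dy":0,"dz":0,"gripper":30},{"ax":0,"ay":0,"az":0,"dx":0,"dy":0,"dz":0,"gripper":30}]' 30
python3 st.py;python3 - <<'E'
from h import *
c=snap("scene",4)
crop(c,180,60,380,210,4,"pics/scene4.png")
E
```

```text
time: 5.95
position: [0.4446, -0.3536, 0.151]
tool_rot: [0.781, 0.624, 0.0, 0.0]
ft_force: [1.2, 0.1, -3.1]
grip_width: 0.0559
t 5.95 pos [ 0.4446 -0.3536  0.151 ] tool x ang 77.24 z [ 0.001 -0.001 -1.   ] F [ 1.2  0.1 -3.1] grip 0.0559
tub frame mm -55.2 -359.3
```

View pics/scene4.png

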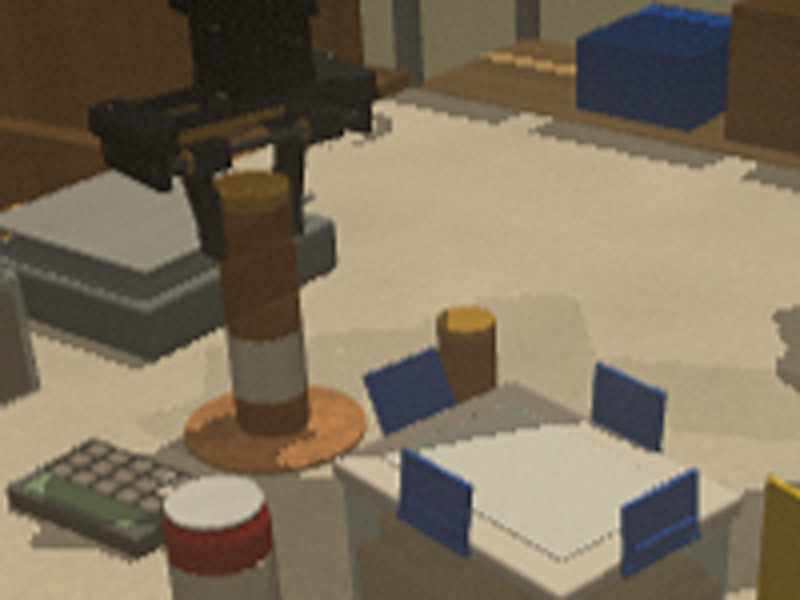

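The canister now hangs about 3 mm above the mat and is centred over it (its foot is at crop (272,415), the mat at (275,427)). I'll lower it until it touches, then release.

```bash
python3 -m inch '[{"ax":0,"ay":0,"az":0,"dx":0,"dy":0,"dz":2,"gripper":30},{"ax":0,"ay":0,"az":0,"dx":0,"dy":0,"dz":1,"gripper":30},{"ax":0,"ay":0,"az":0,"dx":0,"dy":0,"dz":0,"gripper":30}]' 30
python3 -m inch '[{"ax":0,"ay":0,"az":0,"dx":0,"dy":0,"dz":1,"gripper":30},{"ax":0,"ay":0,"az":0,"dx":0,"dy":0,"dz":0,"gripper":30},{"ax":0,"ay":0,"az":0,"dx":0,"dy":0,"dz":0,"gripper":30}]' 30
```

```text
time: 6.3
position: [0.4443, -0.3535, 0.1476]
tool_rot: [0.781, 0.624, 0.0, 0.0]
ft_force: [0.5, -0.3, -3.7]
grip_width: 0.0564
time: 6.6
position: [0.4445, -0.3538, 0.1475]
tool_rot: [0.781, 0.624, -0.0, 0.001]
ft_force: [-0.5, 1.3, 5.3]
grip_width: 0.0562
```

Contact confirmed: Fz went from -3.7 to +5.3 N. I'll release it and raise the arm.

```bash
python3 -m inch '[{"ax":0,"ay":0,"az":0,"dx":0,"dy":0,"dz":0,"gripper":70},{"ax":0,"ay":0,"az":0,"dx":0,"dy":0,"dz":0,"gripper":90},{"ax":0,"ay":0,"az":0,"dx":0,"dy":0,"dz":0,"gripper":100},{"ax":0,"ay":0,"az":0,"dx":0,"dy":0,"dz":0,"gripper":100},{"ax":0,"ay":0,"az":0,"dx":0,"dy":0,"dz":0,"gripper":100},{"ax":0,"ay":0,"az":0,"dx":0,"dy":0,"dz":0,"gripper":100}]' 
python3 -m inch '[{"ax":0,"ay":0,"az":0,"dx":0,"dy":0,"dz":-10,"gripper":100},{"ax":0,"ay":0,"az":0,"dx":0,"dy":0,"dz":-25,"gripper":100},{"ax":0,"ay":0,"az":0,"dx":0,"dy":0,"dz":-35,"gripper":100},{"ax":0,"ay":0,"az":0,"dx":0,"dy":0,"dz":-25,"gripper":100},{"ax":0,"ay":0,"az":0,"dx":0,"dy":0,"dz":0,"gripper":0},{"ax":0,"ay":0,"az":0,"dx":0,"dy":0,"dz":0,"gripper":0}]'; python3 st.py;python3 - <<'E'
from h import *
c=snap("scene",5)
crop(c,180,60,380,210,4,"pics/scene5.png"); c=snap("top",5)
E
```

```text
time: 7.2
position: [0.4442, -0.3533, 0.1464]
tool_rot: [0.781, 0.624, 0.0, -0.0]
ft_force: [0.5, 0.1, 0.5]
grip_width: 0.0856
time: 7.8
position: [0.4443, -0.3535, 0.2425]
tool_rot: [0.781, 0.624, 0.0, 0.001]
ft_force: [0.2, 0.3, 0.6]
grip_width: 0.0779
t 7.8 pos [ 0.4443 -0.3535  0.2425] tool x ang 77.24 z [ 0.001 -0.001 -1.   ] F [0.2 0.3 0.6] grip 0.0779
tub frame mm -55.5 -359.2
```

View pics/scene5.png

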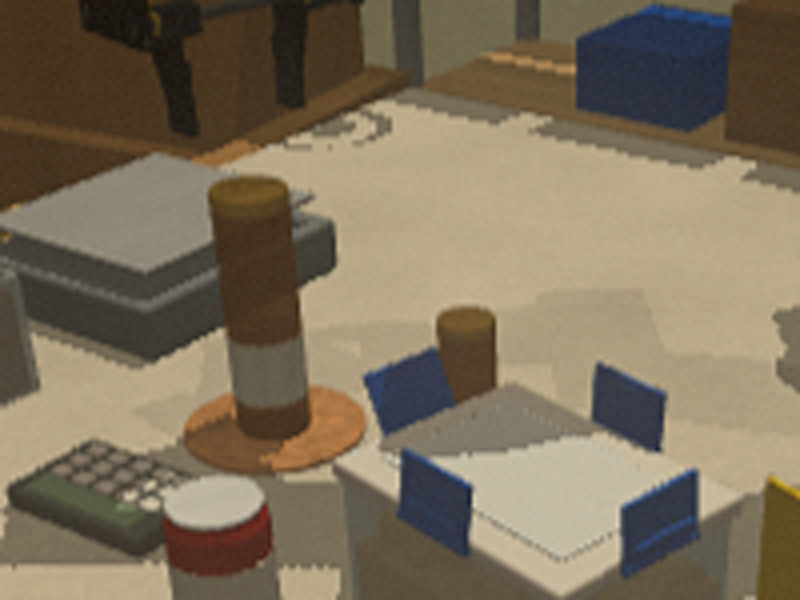

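```bash
python3 -m inch '[{"ax":0,"ay":0,"az":0,"dx":30,"dy":6,"dz":0,"gripper":0},{"ax":0,"ay":0,"az":0,"dx":40,"dy":8,"dz":0,"gripper":0},{"ax":0,"ay":0,"az":0,"dx":45,"dy":9,"dz":0,"gripper":0},{"ax":0,"ay":0,"az":0,"dx":45,"dy":9,"dz":0,"gripper":0},{"ax":0,"ay":0,"az":0,"dx":45,"dy":9,"dz":0,"gripper":0},{"ax":0,"ay":0,"az":0,"dx":40,"dy":8,"dz":0,"gripper":0},{"ax":0,"ay":0,"az":0,"dx":34,"dy":6,"dz":0,"gripper":0},{"ax":0,"ay":0,"az":0,"dx":0,"dy":0,"dz":0,"gripper":0}]'; python3 st.py
```

```text
time: 8.7
position: [0.5597, -0.089, 0.2399]
tool_rot: [0.78, 0.626, -0.0, -0.002]
ft_force: [0.0, 0.2, -0.3]
grip_width: 0.0071
t 8.7 pos [ 0.5597 -0.089   0.2399] tool x ang 77.53 z [-0.003  0.003 -1.   ] F [ 0.   0.2 -0.3] grip 0.0071
tub frame mm -1.6 -75.8
```

```bash
python3 -m inch '[{"ax":0,"ay":0,"az":0,"dx":0,"dy":2,"dz":30,"gripper":0},{"ax":0,"ay":0,"az":0,"dx":0,"dy":0,"dz":40,"gripper":0},{"ax":0,"ay":0,"az":0,"dx":0,"dy":0,"dz":20,"gripper":0},{"ax":0,"ay":0,"az":0,"dx":0,"dy":0,"dz":0,"gripper":0},{"ax":0,"ay":0,"az":0,"dx":0,"dy":0,"dz":0,"gripper":0}]'; python3 st.py;python3 - <<'E'
from h import *
c=snap("scene",6)
crop(c,180,60,380,210,4,"pics/scene6.png")
c=snap("wrist",6)
crop(c,0,0,640,400,1,"pics/wrist6.png")
E
```

```text
time: 9.2
position: [0.5611, -0.0944, 0.1509]
tool_rot: [0.782, 0.624, -0.001, -0.001]
ft_force: [-0.3, -0.2, 0.6]
grip_width: 0.0002
t 9.2 pos [ 0.5611 -0.0944  0.1509] tool x ang 77.2 z [-0.002  0.    -1.   ] F [-0.3 -0.2  0.6] grip 0.0002
tub frame mm 1.0 -80.7
```

View pics/scene6.png

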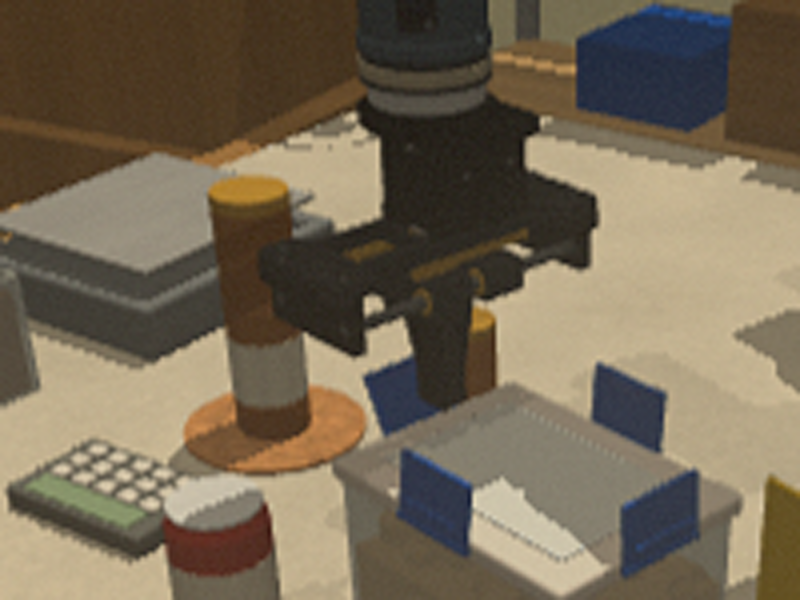

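View pics/wrist6.png

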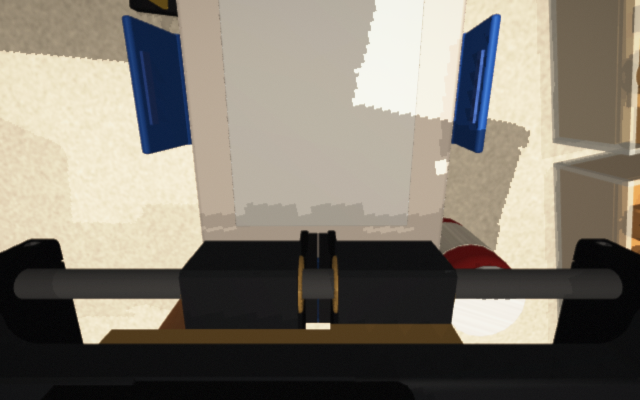

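```bash
python3 -m inch '[{"ax":0,"ay":0,"az":0,"dx":-10,"dy":-1,"dz":0,"gripper":0},{"ax":0,"ay":0,"az":0,"dx":-12,"dy":0,"dz":0,"gripper":0},{"ax":0,"ay":0,"az":0,"dx":-12,"dy":0,"dz":0,"gripper":0},{"ax":0,"ay":0,"az":0,"dx":-12,"dy":0,"dz":0,"gripper":0},{"ax":0,"ay":0,"az":0,"dx":0,"dy":0,"dz":8,"gripper":0},{"ax":0,"ay":0,"az":0,"dx":0,"dy":0,"dz":10,"gripper":0},{"ax":0,"ay":0,"az":0,"dx":0,"dy":0,"dz":10,"gripper":0},{"ax":0,"ay":0,"az":0,"dx":0,"dy":0,"dz":10,"gripper":0}]'; python3 st.py;python3 - <<'E'
from h import *
c=snap("scene",7)
crop(c,180,60,380,210,4,"pics/scene7.png")
E
```

```text
time: 10.1
position: [0.5502, -0.138, 0.1124]
tool_rot: [0.781, 0.624, -0.0, -0.0]
ft_force: [0.3, 0.4, 2.0]
grip_width: 0.0002
t 10.1 pos [ 0.5502 -0.138   0.1124] tool x ang 77.25 z [-0.001  0.    -1.   ] F [0.3 0.4 2. ] grip 0.0002
tub frame mm 0.0 -125.7
```

View pics/scene7.png

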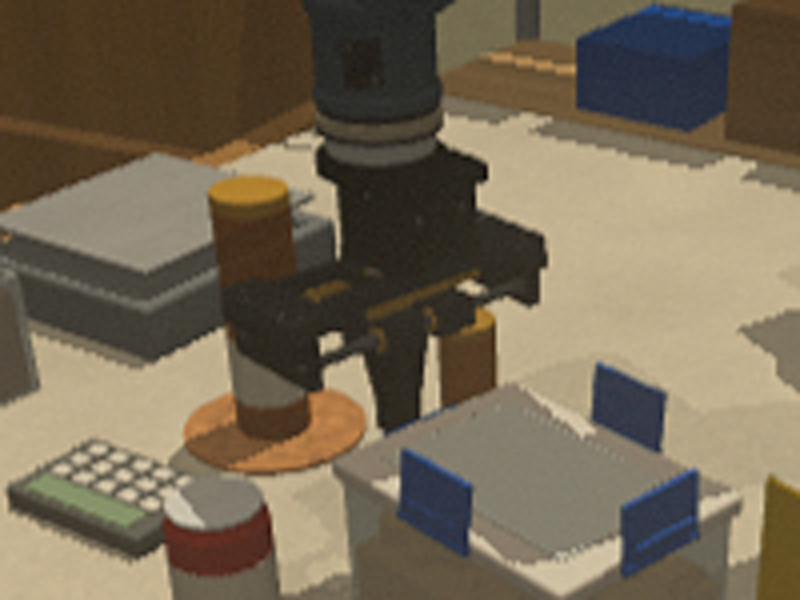

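```bash
python3 -m inch '[{"ax":0,"ay":0,"az":0,"dx":0,"dy":0,"dz":10,"gripper":0},{"ax":0,"ay":0,"az":0,"dx":5,"dy":0,"dz":2,"gripper":0},{"ax":0,"ay":0,"az":0,"dx":5,"dy":0,"dz":0,"gripper":0},{"ax":0,"ay":0,"az":0,"dx":4,"dy":0,"dz":0,"gripper":0},{"ax":0,"ay":0,"az":0,"dx":0,"dy":0,"dz":0,"gripper":0}]'; python3 st.py; python3 -m inch '[{"ax":0,"ay":0,"az":0,"dx":2,"dy":0,"dz":0,"gripper":0},{"ax":0,"ay":0,"az":0,"dx":0,"dy":0,"dz":0,"gripper":0}]'; python3 st.py
```

```text
time: 10.65
position: [0.5535, -0.1241, 0.1017]
tool_rot: [0.781, 0.624, 0.0, -0.0]
ft_force: [0.7, 0.1, 0.1]
grip_width: 0.0006
t 10.65 pos [ 0.5535 -0.1241  0.1017] tool x ang 77.29 z [-0.  0. -1.] F [0.7 0.1 0.1] grip 0.0006
tub frame mm 0.2 -111.3
time: 10.85
position: [0.5536, -0.124, 0.1018]
tool_rot: [0.781, 0.625, -0.001, 0.001]
ft_force: [-3.1, -4.7, -1.0]
grip_width: 0.0003
t 10.85 pos [ 0.5536 -0.124   0.1018] tool x ang 77.31 z [-0.001 -0.002 -1.   ] F [-3.1 -4.7 -1. ] grip 0.0003
tub frame mm 0.2 -111.2
```

```bash
python3 -m inch '[{"ax":0,"ay":0,"az":0,"dx":1.5,"dy":0,"dz":0,"gripper":0},{"ax":0,"ay":0,"az":0,"dx":0,"dy":0,"dz":0,"gripper":0}]'; python3 st.py
```

```text
time: 11.05
position: [0.5536, -0.124, 0.1018]
tool_rot: [0.781, 0.625, -0.002, 0.001]
ft_force: [-3.4, -9.4, -1.3]
grip_width: 0.0003
t 11.05 pos [ 0.5536 -0.124   0.1018] tool x ang 77.34 z [-0.001 -0.004 -1.   ] F [-3.4 -9.4 -1.3] grip 0.0003
tub frame mm 0.2 -111.2
```

```bash
python3 -m inch '[{"ax":0,"ay":0,"az":0,"dx":-10,"dy":0,"dz":0,"gripper":0},{"ax":0,"ay":0,"az":0,"dx":-20,"dy":0,"dz":0,"gripper":0},{"ax":0,"ay":0,"az":0,"dx":-20,"dy":0,"dz":-30,"gripper":0},{"ax":0,"ay":0,"az":0,"dx":-20,"dy":0,"dz":-40,"gripper":0},{"ax":0,"ay":0,"az":0,"dx":0,"dy":0,"dz":-30,"gripper":0},{"ax":0,"ay":0,"az":0,"dx":0,"dy":0,"dz":0,"gripper":0}]'; python3 st.py;python3 - <<'E'
from h import *
c=snap("wrist",8)
crop(c,0,0,640,400,1,"pics/wrist8.png")
c=snap("top",8); crop(c,300,130,460,250,5,"pics/top8.png")
E
```

```text
time: 11.65
position: [0.5418, -0.1918, 0.2066]
tool_rot: [0.782, 0.623, 0.003, 0.005]
ft_force: [0.6, 0.0, -0.3]
grip_width: 0.0004
t 11.65 pos [ 0.5418 -0.1918  0.2066] tool x ang 77.14 z [ 0.01  -0.004 -1.   ] F [ 0.6  0.  -0.3] grip 0.0004
tub frame mm 3.7 -180.0
```

View pics/wrist8.png

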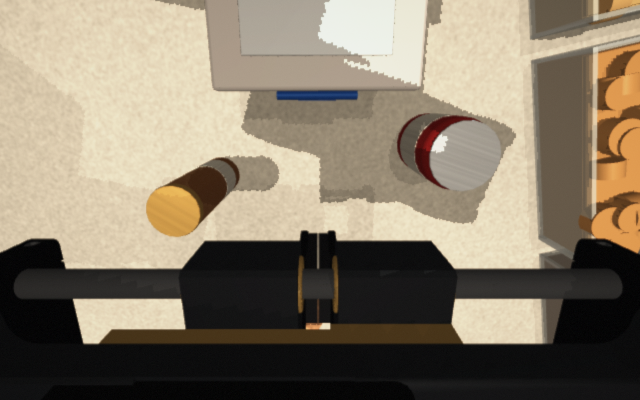

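View pics/top8.png

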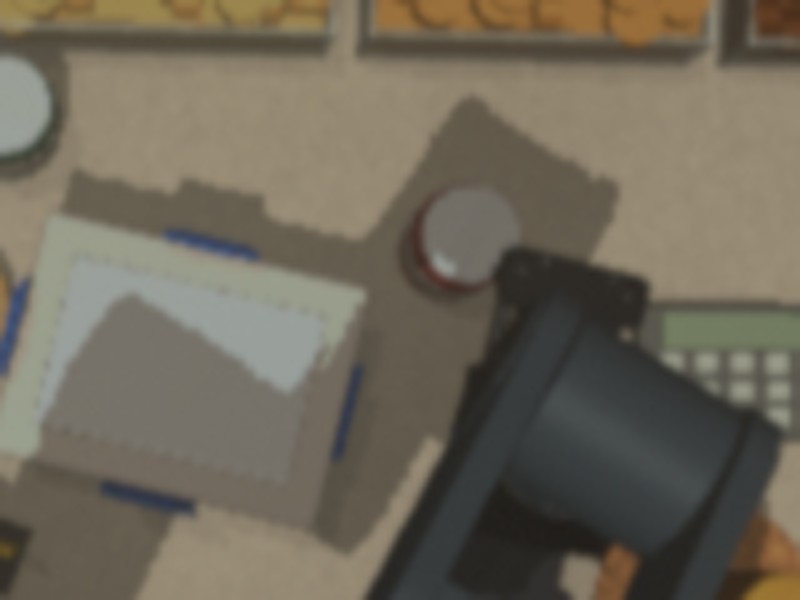

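```bash
python3 -m inch '[{"ax":0,"ay":0,"az":0,"dx":20,"dy":-5,"dz":-4,"gripper":0},{"ax":0,"ay":0,"az":0,"dx":40,"dy":-9,"dz":0,"gripper":0},{"ax":0,"ay":0,"az":0,"dx":45,"dy":-9,"dz":0,"gripper":0},{"ax":0,"ay":0,"az":0,"dx":45,"dy":-9,"dz":0,"gripper":0},{"ax":0,"ay":0,"az":0,"dx":30,"dy":-7,"dz":0,"gripper":0},{"ax":0,"ay":0,"az":0,"dx":0,"dy":0,"dz":20,"gripper":0},{"ax":0,"ay":0,"az":0,"dx":0,"dy":0,"dz":20,"gripper":0},{"ax":0,"ay":0,"az":0,"dx":0,"dy":0,"dz":0,"gripper":0}]'; python3 st.py;python3 - <<'E'
from h import *
c=snap("wrist",9)
crop(c,0,0,640,400,1,"pics/wrist9.png")
c=snap("scene",9); crop(c,220,80,420,230,4,"pics/scene9.png")
E
```

```text
time: 12.55
position: [0.537, -0.0039, 0.1618]
tool_rot: [0.781, 0.625, -0.003, -0.004]
ft_force: [-0.6, -0.6, 0.2]
grip_width: 0.0004
t 12.55 pos [ 0.537  -0.0039  0.1618] tool x ang 77.31 z [-0.009  0.002 -1.   ] F [-0.6 -0.6  0.2] grip 0.0004
tub frame mm -42.5 2.3
```

View pics/scene9.png

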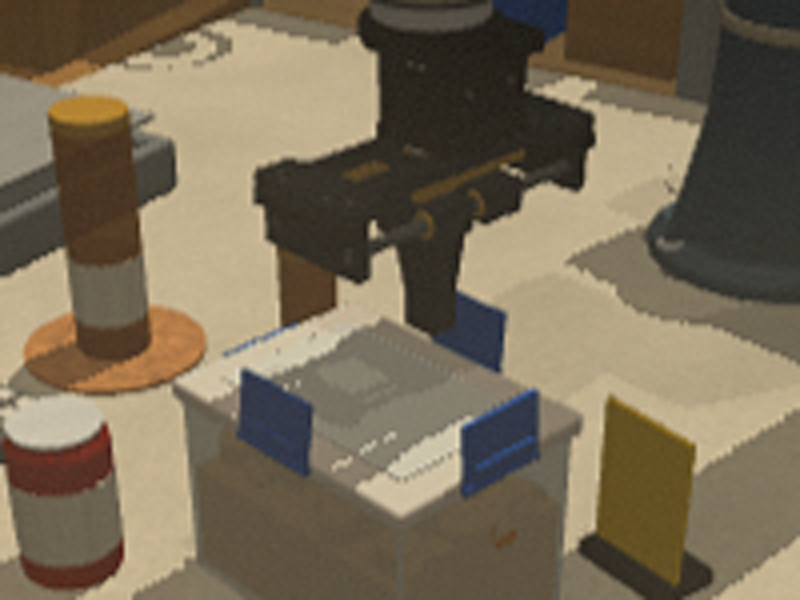

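```bash
python3 -m inch '[{"ax":0,"ay":0,"az":0,"dx":-2,"dy":-4,"dz":10,"gripper":0},{"ax":0,"ay":0,"az":0,"dx":0,"dy":-12,"dz":0,"gripper":0},{"ax":0,"ay":0,"az":0,"dx":0,"dy":-12,"dz":0,"gripper":0},{"ax":0,"ay":0,"az":0,"dx":0,"dy":-12,"dz":0,"gripper":0},{"ax":0,"ay":0,"az":0,"dx":0,"dy":-12,"dz":0,"gripper":0},{"ax":0,"ay":0,"az":0,"dx":0,"dy":-8,"dz":0,"gripper":0},{"ax":0,"ay":0,"az":0,"dx":0,"dy":0,"dz":8,"gripper":0},{"ax":0,"ay":0,"az":0,"dx":0,"dy":0,"dz":0,"gripper":0}]'; python3 st.py;python3 - <<'E'
from h import *
c=snap("scene",10); crop(c,220,80,420,230,4,"pics/scene10.png")
E
```

```text
time: 13.45
position: [0.4795, 0.0063, 0.1467]
tool_rot: [0.781, 0.624, -0.001, -0.002]
ft_force: [-2.2, 0.4, 1.0]
grip_width: 0.0005
t 13.45 pos [0.4795 0.0063 0.1467] tool x ang 77.24 z [-0.004  0.001 -1.   ] F [-2.2  0.4  1. ] grip 0.0005
tub frame mm -100.9 -0.5
```

View pics/scene10.png

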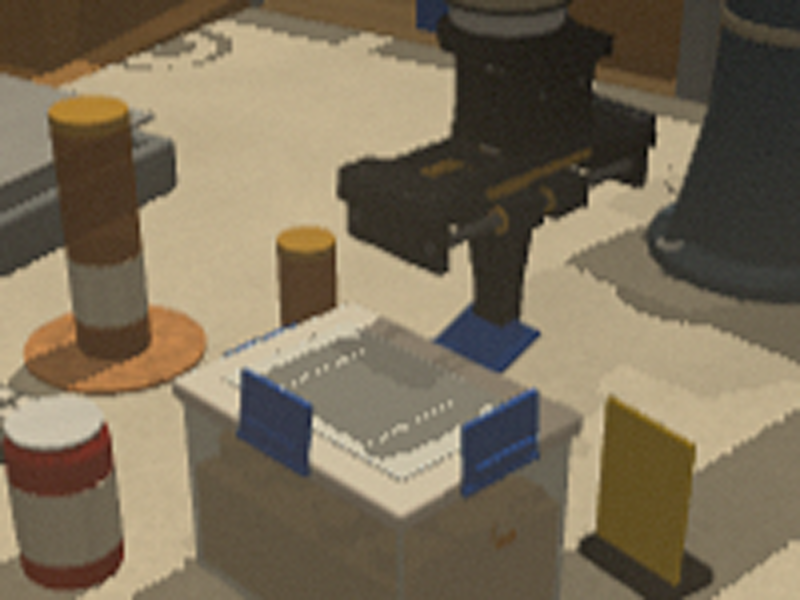

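```bash
python3 -m inch '[{"ax":0,"ay":0,"az":0,"dx":0,"dy":0,"dz":10,"gripper":0},{"ax":0,"ay":0,"az":0,"dx":0,"dy":0,"dz":12,"gripper":0},{"ax":0,"ay":0,"az":0,"dx":0,"dy":0,"dz":12,"gripper":0},{"ax":0,"ay":0,"az":0,"dx":0,"dy":0,"dz":12,"gripper":0},{"ax":0,"ay":0,"az":0,"dx":0,"dy":4,"dz":0,"gripper":0},{"ax":0,"ay":0,"az":0,"dx":0,"dy":3,"dz":0,"gripper":0},{"ax":0,"ay":0,"az":0,"dx":0,"dy":0,"dz":0,"gripper":0}]'; python3 st.py; python3 -m inch '[{"ax":0,"ay":0,"az":0,"dx":0,"dy":2,"dz":0,"gripper":0},{"ax":0,"ay":0,"az":0,"dx":0,"dy":0,"dz":0,"gripper":0}]'; python3 st.py
```

```text
time: 14.2
position: [0.4895, 0.0039, 0.1016]
tool_rot: [0.781, 0.624, 0.0, 0.001]
ft_force: [-0.8, -0.0, 0.0]
grip_width: 0.0001
t 14.2 pos [0.4895 0.0039 0.1016] tool x ang 77.23 z [ 0.001 -0.    -1.   ] F [-0.8 -0.   0. ] grip 0.0001
tub frame mm -90.6 -0.7
time: 14.4
position: [0.4909, 0.0037, 0.1019]
tool_rot: [0.781, 0.624, 0.0, 0.0]
ft_force: [0.2, -0.3, -1.2]
grip_width: 0.0004
t 14.4 pos [0.4909 0.0037 0.1019] tool x ang 77.23 z [ 0.001 -0.    -1.   ] F [ 0.2 -0.3 -1.2] grip 0.0004
tub frame mm -89.2 -0.6
```

```bash
python3 -m inch '[{"ax":0,"ay":0,"az":0,"dx":0,"dy":2,"dz":0,"gripper":0},{"ax":0,"ay":0,"az":0,"dx":0,"dy":0,"dz":0,"gripper":0}]'; python3 st.py; python3 -m inch '[{"ax":0,"ay":0,"az":0,"dx":0,"dy":2,"dz":0,"gripper":0},{"ax":0,"ay":0,"az":0,"dx":0,"dy":0,"dz":0,"gripper":0}]'; python3 st.py
```

```text
time: 14.6
position: [0.4925, 0.0033, 0.1017]
tool_rot: [0.781, 0.624, 0.0, 0.0]
ft_force: [-0.8, 0.9, -1.1]
grip_width: 0.0006
t 14.6 pos [0.4925 0.0033 0.1017] tool x ang 77.23 z [ 0.001 -0.    -1.   ] F [-0.8  0.9 -1.1] grip 0.0006
tub frame mm -87.5 -0.6
time: 14.8
position: [0.4945, 0.0028, 0.1016]
tool_rot: [0.781, 0.624, 0.0, 0.0]
ft_force: [-1.0, 0.4, 0.3]
grip_width: 0.0005
t 14.8 pos [0.4945 0.0028 0.1016] tool x ang 77.23 z [ 0. -0. -1.] F [-1.   0.4  0.3] grip 0.0005
tub frame mm -85.5 -0.6
```

```bash
python3 -m inch '[{"ax":0,"ay":0,"az":0,"dx":0,"dy":1.5,"dz":0,"gripper":0},{"ax":0,"ay":0,"az":0,"dx":0,"dy":0,"dz":0,"gripper":0}]'; python3 st.py; python3 -m inch '[{"ax":0,"ay":0,"az":0,"dx":0,"dy":1.5,"dz":0,"gripper":0},{"ax":0,"ay":0,"az":0,"dx":0,"dy":0,"dz":0,"gripper":0}]'; python3 st.py
```

```text
time: 15.0
position: [0.4959, 0.0025, 0.1015]
tool_rot: [0.781, 0.624, 0.0, 0.0]
ft_force: [-1.0, -0.3, -0.4]
grip_width: 0.0003
t 15.0 pos [0.4959 0.0025 0.1015] tool x ang 77.24 z [ 0. -0. -1.] F [-1.  -0.3 -0.4] grip 0.0003
tub frame mm -84.1 -0.6
time: 15.2
position: [0.496, 0.0025, 0.1014]
tool_rot: [0.781, 0.624, -0.001, -0.001]
ft_force: [-3.7, 0.2, 2.3]
grip_width: 0.0002
t 15.2 pos [0.496  0.0025 0.1014] tool x ang 77.24 z [-0.003  0.001 -1.   ] F [-3.7  0.2  2.3] grip 0.0002
tub frame mm -84.0 -0.6
```

```bash
python3 -m inch '[{"ax":0,"ay":0,"az":0,"dx":0,"dy":1.5,"dz":0,"gripper":0},{"ax":0,"ay":0,"az":0,"dx":0,"dy":0,"dz":0,"gripper":0}]';  python3 -m inch '[{"ax":0,"ay":0,"az":0,"dx":0,"dy":-10,"dz":0,"gripper":0},{"ax":0,"ay":0,"az":0,"dx":0,"dy":-15,"dz":0,"gripper":0},{"ax":0,"ay":0,"az":0,"dx":0,"dy":-10,"dz":-30,"gripper":0},{"ax":0,"ay":0,"az":0,"dx":0,"dy":0,"dz":-45,"gripper":0},{"ax":0,"ay":0,"az":0,"dx":0,"dy":0,"dz":-30,"gripper":0},{"ax":0,"ay":0,"az":0,"dx":0,"dy":0,"dz":0,"gripper":0}]';python3 st.py;python3 - <<'E'
from h import *
c=snap("wrist",11)
crop(c,0,0,640,400,1,"pics/wrist11.png")
E
```

```text
time: 15.4
position: [0.4961, 0.0025, 0.1014]
tool_rot: [0.781, 0.624, -0.002, -0.002]
ft_force: [-6.2, 2.1, 4.3]
grip_width: 0.0004
time: 16.0
position: [0.4687, 0.0088, 0.2109]
tool_rot: [0.781, 0.624, 0.004, 0.005]
ft_force: [-0.5, 0.3, -0.5]
grip_width: 0.0005
t 16.0 pos [0.4687 0.0088 0.2109] tool x ang 77.24 z [ 0.013 -0.003 -1.   ] F [-0.5  0.3 -0.5] grip 0.0005
tub frame mm -112.0 -0.5
```

View pics/wrist11.png

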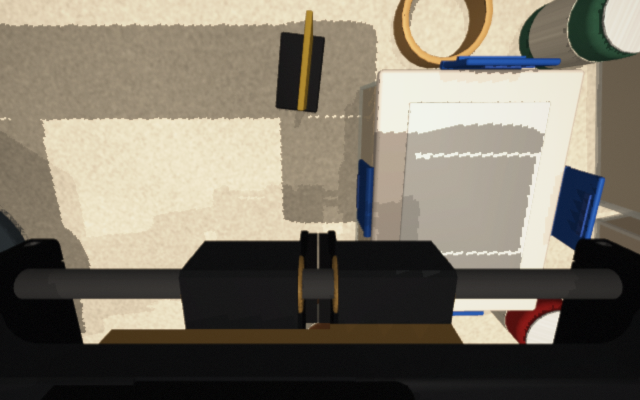

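```bash
python3 -m inch '[{"ax":0,"ay":0,"az":0,"dx":20,"dy":30,"dz":0,"gripper":0},{"ax":0,"ay":0,"az":0,"dx":26,"dy":41,"dz":0,"gripper":0},{"ax":0,"ay":0,"az":0,"dx":26,"dy":41,"dz":0,"gripper":0},{"ax":0,"ay":0,"az":0,"dx":0,"dy":0,"dz":20,"gripper":0},{"ax":0,"ay":0,"az":0,"dx":0,"dy":0,"dz":25,"gripper":0},{"ax":0,"ay":0,"az":0,"dx":0,"dy":0,"dz":15,"gripper":0},{"ax":0,"ay":0,"az":0,"dx":0,"dy":0,"dz":0,"gripper":0}]';python3 st.py;python3 - <<'E'
from h import *
c=snap("scene",12); crop(c,220,80,420,230,4,"pics/scene12.png")
E
```

```text
time: 16.75
position: [0.5871, 0.0553, 0.1424]
tool_rot: [0.781, 0.624, -0.003, -0.003]
ft_force: [-0.4, 0.3, -0.1]
grip_width: -0.0002
t 16.75 pos [0.5871 0.0553 0.1424] tool x ang 77.24 z [-0.007  0.001 -1.   ] F [-0.4  0.3 -0.1] grip -0.0002
tub frame mm -6.8 71.1
```

View pics/scene12.png

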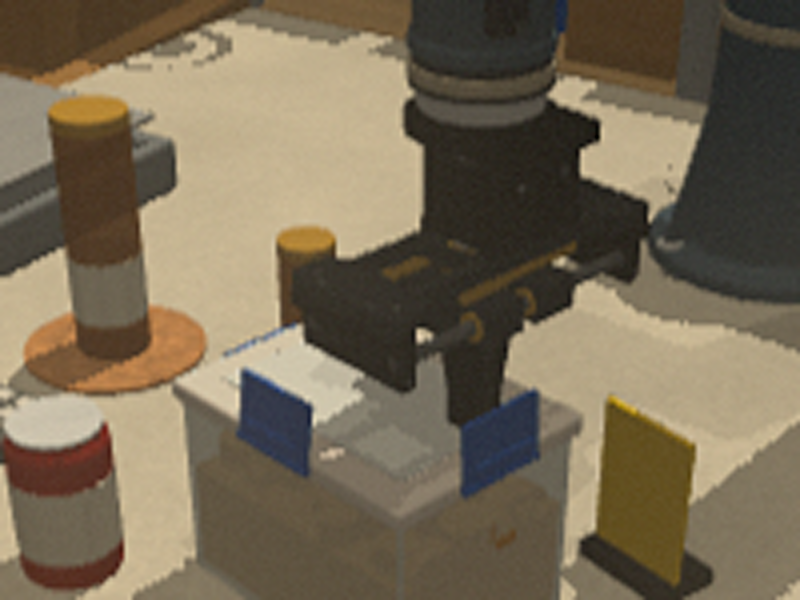

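```bash
python3 -m inch '[{"ax":0,"ay":0,"az":0,"dx":4,"dy":6,"dz":-9,"gripper":0},{"ax":0,"ay":0,"az":0,"dx":11,"dy":0,"dz":0,"gripper":0},{"ax":0,"ay":0,"az":0,"dx":11,"dy":0,"dz":0,"gripper":0},{"ax":0,"ay":0,"az":0,"dx":11,"dy":0,"dz":0,"gripper":0},{"ax":0,"ay":0,"az":0,"dx":11,"dy":0,"dz":0,"gripper":0},{"ax":0,"ay":0,"az":0,"dx":7,"dy":0,"dz":0,"gripper":0},{"ax":0,"ay":0,"az":0,"dx":0,"dy":0,"dz":8,"gripper":0},{"ax":0,"ay":0,"az":0,"dx":0,"dy":0,"dz":0,"gripper":0}]';python3 st.py;python3 - <<'E'
from h import *
c=snap("scene",13); crop(c,220,80,420,230,4,"pics/scene13.png")
E
```

```text
time: 17.6
position: [0.6069, 0.1079, 0.1464]
tool_rot: [0.781, 0.624, -0.001, -0.001]
ft_force: [-0.4, -0.5, 0.3]
grip_width: 0.0003
t 17.6 pos [0.6069 0.1079 0.1464] tool x ang 77.28 z [-0.002  0.    -1.   ] F [-0.4 -0.5  0.3] grip 0.0003
tub frame mm 0.8 126.7
```

View pics/scene13.png

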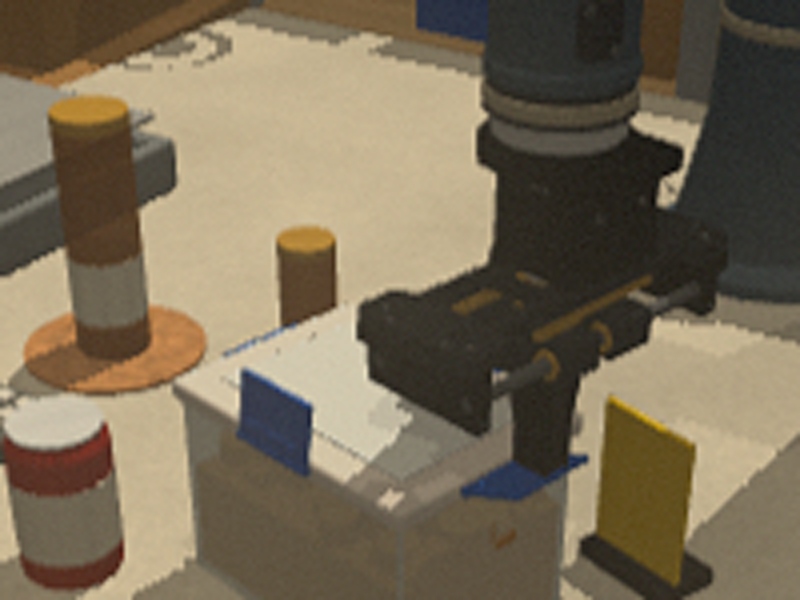

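```bash
python3 -m inch '[{"ax":0,"ay":0,"az":0,"dx":0,"dy":0,"dz":10,"gripper":0},{"ax":0,"ay":0,"az":0,"dx":0,"dy":0,"dz":12,"gripper":0},{"ax":0,"ay":0,"az":0,"dx":0,"dy":0,"dz":12,"gripper":0},{"ax":0,"ay":0,"az":0,"dx":0,"dy":0,"dz":11,"gripper":0},{"ax":0,"ay":0,"az":0,"dx":-5,"dy":0,"dz":0,"gripper":0},{"ax":0,"ay":0,"az":0,"dx":-5,"dy":0,"dz":0,"gripper":0},{"ax":0,"ay":0,"az":0,"dx":-3,"dy":0,"dz":0,"gripper":0},{"ax":0,"ay":0,"az":0,"dx":0,"dy":0,"dz":0,"gripper":0}]'; python3 st.py; python3 -m inch '[{"ax":0,"ay":0,"az":0,"dx":-2,"dy":0,"dz":0,"gripper":0},{"ax":0,"ay":0,"az":0,"dx":0,"dy":0,"dz":0,"gripper":0}]'; python3 st.py;  python3 -m inch '[{"ax":0,"ay":0,"az":0,"dx":-2,"dy":0,"dz":0,"gripper":0},{"ax":0,"ay":0,"az":0,"dx":0,"dy":0,"dz":0,"gripper":0}]'; python3 st.py
```

```text
time: 18.45
position: [0.6043, 0.0963, 0.102]
tool_rot: [0.782, 0.623, 0.001, -0.002]
ft_force: [1.4, 6.8, -5.7]
grip_width: 0.0004
t 18.45 pos [0.6043 0.0963 0.102 ] tool x ang 77.12 z [-0.     0.004 -1.   ] F [ 1.4  6.8 -5.7] grip 0.0004
tub frame mm 0.9 114.9
time: 18.65
position: [0.6044, 0.0963, 0.1021]
tool_rot: [0.782, 0.623, 0.002, -0.002]
ft_force: [2.3, 11.5, -6.0]
grip_width: -0.0001
t 18.65 pos [0.6044 0.0963 0.1021] tool x ang 77.09 z [ 0.001  0.007 -1.   ] F [ 2.3 11.5 -6. ] grip -0.0001
tub frame mm 1.0 114.8
time: 18.85
position: [0.6044, 0.0962, 0.1021]
tool_rot: [0.782, 0.623, 0.004, -0.003]
ft_force: [3.4, 16.1, -7.1]
grip_width: 0.0003
t 18.85 pos [0.6044 0.0962 0.1021] tool x ang 77.05 z [ 0.002  0.01  -1.   ] F [ 3.4 16.1 -7.1] grip 0.0003
tub frame mm 1.0 114.8
```

```bash
python3 -m inch '[{"ax":0,"ay":0,"az":0,"dx":10,"dy":0,"dz":0,"gripper":0},{"ax":0,"ay":0,"az":0,"dx":20,"dy":0,"dz":0,"gripper":0},{"ax":0,"ay":0,"az":0,"dx":10,"dy":0,"dz":-30,"gripper":0},{"ax":0,"ay":0,"az":0,"dx":0,"dy":0,"dz":-45,"gripper":0},{"ax":0,"ay":0,"az":0,"dx":0,"dy":0,"dz":-35,"gripper":0},{"ax":0,"ay":0,"az":0,"dx":0,"dy":0,"dz":0,"gripper":0}]';python3 st.py;python3 - <<'E'
from h import *
c=snap("scene",14); crop(c,220,80,420,230,4,"pics/scene14.png")
E
```

```text
time: 19.45
position: [0.6168, 0.1295, 0.2193]
tool_rot: [0.781, 0.624, 0.005, 0.004]
ft_force: [0.5, 0.6, -0.6]
grip_width: 0.0006
t 19.45 pos [0.6168 0.1295 0.2193] tool x ang 77.24 z [ 0.013 -0.001 -1.   ] F [ 0.5  0.6 -0.6] grip 0.0006
tub frame mm 5.7 150.0
```

View pics/scene14.png

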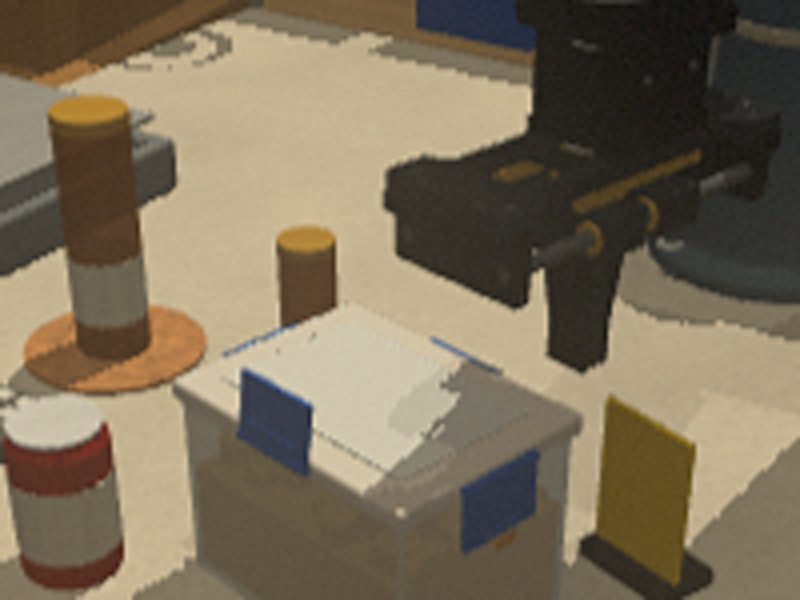

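```bash
python3 - <<'E'
from h import *
P=cloud(load("top0"))
q=P[75:145,215:450].reshape(-1,3); q=q[(q[:,2]>.02)&(q[:,0]>.7)&(q[:,1]<.2)]
q=q[q[:,0]>.77]
for a in np.arange(.76,.96,.02):
    k=q[(q[:,0]>=a)&(q[:,0]<a+.02)]
    if len(k): print(a.round(2),len(k),k[:,2].max().round(3),np.percentile(k[:,2],95).round(3))
E
python3 -m inch '[{"ax":0,"ay":0,"az":0,"dx":-35,"dy":8,"dz":0,"gripper":0},{"ax":0,"ay":0,"az":0,"dx":-40,"dy":8,"dz":0,"gripper":0},{"ax":0,"ay":0,"az":0,"dx":-40,"dy":8,"dz":0,"gripper":0},{"ax":0,"ay":0,"az":0,"dx":-33,"dy":8,"dz":0,"gripper":0},{"ax":0,"ay":0,"az":0,"dx":0,"dy":0,"dz":20,"gripper":0},{"ax":0,"ay":0,"az":0,"dx":0,"dy":0,"dz":25,"gripper":0},{"ax":0,"ay":0,"az":0,"dx":0,"dy":0,"dz":20,"gripper":0},{"ax":0,"ay":0,"az":0,"dx":0,"dy":0,"dz":0,"gripper":0}]';python3 st.py
```

```text
0.78 1225 0.095 0.085
0.8 1186 0.098 0.091
0.82 1121 0.109 0.101
0.84 1170 0.108 0.103
0.86 1082 0.11 0.104
0.88 1130 0.107 0.1
0.9 1022 0.105 0.096
0.92 1140 0.136 0.126
0.94 56 0.095 0.093
time: 20.3
position: [0.6076, -0.0217, 0.1435]
tool_rot: [0.782, 0.624, -0.003, -0.004]
ft_force: [-0.6, 0.4, 0.3]
grip_width: 0.0002
t 20.3 pos [ 0.6076 -0.0217  0.1435] tool x ang 77.19 z [-0.009  0.001 -1.   ] F [-0.6  0.4  0.3] grip 0.0002
tub frame mm 30.2 0.5
```

```bash
python3 -m inch '[{"ax":0,"ay":0,"az":0,"dx":1,"dy":8,"dz":-8,"gripper":0},{"ax":0,"ay":0,"az":0,"dx":0,"dy":13,"dz":0,"gripper":0},{"ax":0,"ay":0,"az":0,"dx":0,"dy":13,"dz":0,"gripper":0},{"ax":0,"ay":0,"az":0,"dx":0,"dy":13,"dz":0,"gripper":0},{"ax":0,"ay":0,"az":0,"dx":0,"dy":13,"dz":0,"gripper":0},{"ax":0,"ay":0,"az":0,"dx":0,"dy":11,"dz":0,"gripper":0},{"ax":0,"ay":0,"az":0,"dx":0,"dy":0,"dz":6,"gripper":0},{"ax":0,"ay":0,"az":0,"dx":0,"dy":0,"dz":0,"gripper":0}]';python3 st.py;python3 - <<'E'
from h import *
c=snap("scene",15); crop(c,220,80,420,230,4,"pics/scene15.png")
E
```

```text
time: 21.1
position: [0.6865, -0.0376, 0.1528]
tool_rot: [0.781, 0.624, 0.005, 0.006]
ft_force: [6.2, -1.9, 3.5]
grip_width: 0.0005
t 21.1 pos [ 0.6865 -0.0376  0.1528] tool x ang 77.23 z [ 0.014 -0.003 -1.   ] F [ 6.2 -1.9  3.5] grip 0.0005
tub frame mm 110.7 2.5
```

View pics/scene15.png

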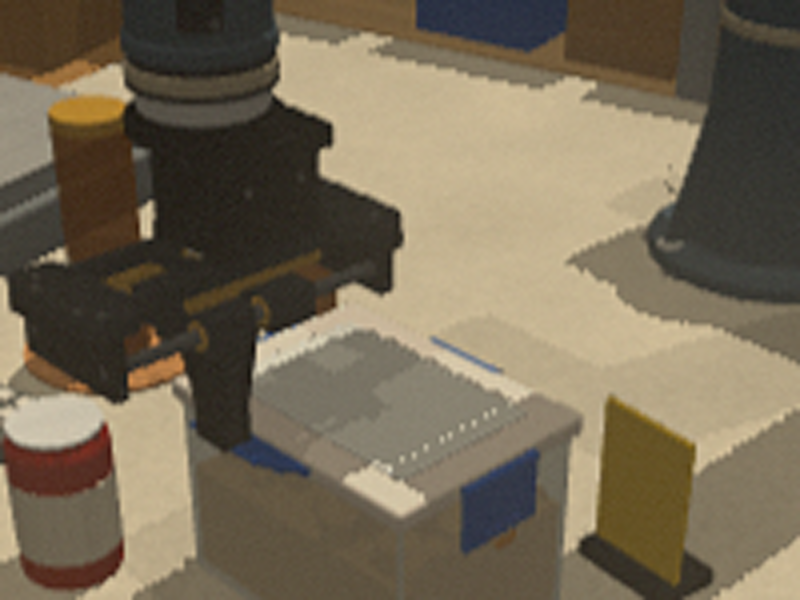

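```bash
python3 -m inch '[{"ax":0,"ay":0,"az":0,"dx":0,"dy":-5,"dz":6,"gripper":0},{"ax":0,"ay":0,"az":0,"dx":0,"dy":0,"dz":12,"gripper":0},{"ax":0,"ay":0,"az":0,"dx":0,"dy":0,"dz":12,"gripper":0},{"ax":0,"ay":0,"az":0,"dx":0,"dy":0,"dz":12,"gripper":0},{"ax":0,"ay":0,"az":0,"dx":0,"dy":0,"dz":10,"gripper":0},{"ax":0,"ay":0,"az":0,"dx":0,"dy":0,"dz":0,"gripper":0}]'; python3 st.py
python3 - <<'E'
from h import *
c=snap("scene",16); crop(c,220,80,420,230,4,"pics/scene16.png")
E
```

```text
time: 21.75
position: [0.6735, -0.0347, 0.0943]
tool_rot: [0.781, 0.624, -0.002, -0.002]
ft_force: [-0.4, 0.2, -0.1]
grip_width: 0.0005
t 21.75 pos [ 0.6735 -0.0347  0.0943] tool x ang 77.23 z [-0.006  0.001 -1.   ] F [-0.4  0.2 -0.1] grip 0.0005
tub frame mm 97.4 2.4
```

View pics/scene16.png

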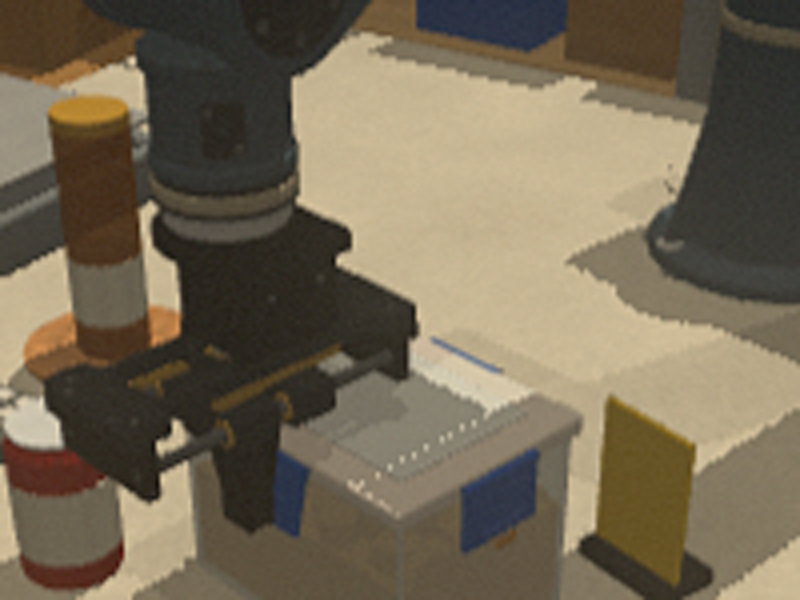

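Next I'll press it in to its stop. At the front clip, contact came about 84 mm from the tub's centre.

```bash
python3 -m inch '[{"ax":0,"ay":0,"az":0,"dx":0,"dy":-4,"dz":-5,"gripper":0},{"ax":0,"ay":0,"az":0,"dx":0,"dy":-4,"dz":0,"gripper":0},{"ax":0,"ay":0,"az":0,"dx":0,"dy":-2,"dz":0,"gripper":0},{"ax":0,"ay":0,"az":0,"dx":0,"dy":0,"dz":0,"gripper":0}]'; python3 st.py; python3 -m inch '[{"ax":0,"ay":0,"az":0,"dx":0,"dy":-2,"dz":0,"gripper":0},{"ax":0,"ay":0,"az":0,"dx":0,"dy":0,"dz":0,"gripper":0}]'; python3 st.py;  python3 -m inch '[{"ax":0,"ay":0,"az":0,"dx":0,"dy":-2,"dz":0,"gripper":0},{"ax":0,"ay":0,"az":0,"dx":0,"dy":0,"dz":0,"gripper":0}]'; python3 st.py
```

```text
time: 22.2
position: [0.6671, -0.0332, 0.1035]
tool_rot: [0.781, 0.624, 0.001, 0.001]
ft_force: [3.3, -1.0, 0.4]
grip_width: 0.0003
t 22.2 pos [ 0.6671 -0.0332  0.1035] tool x ang 77.23 z [ 0.003 -0.001 -1.   ] F [ 3.3 -1.   0.4] grip 0.0003
tub frame mm 90.8 2.5
time: 22.4
position: [0.6671, -0.0332, 0.1036]
tool_rot: [0.781, 0.624, 0.002, 0.003]
ft_force: [6.8, -0.9, -2.0]
grip_width: 0.0002
t 22.4 pos [ 0.6671 -0.0332  0.1036] tool x ang 77.22 z [ 0.007 -0.001 -1.   ] F [ 6.8 -0.9 -2. ] grip 0.0002
tub frame mm 90.8 2.5
time: 22.6
position: [0.6671, -0.0332, 0.1038]
tool_rot: [0.781, 0.624, 0.004, 0.005]
ft_force: [9.5, -1.4, -4.4]
grip_width: 0.0003
t 22.6 pos [ 0.6671 -0.0332  0.1038] tool x ang 77.21 z [ 0.012 -0.002 -1.   ] F [ 9.5 -1.4 -4.4] grip 0.0003
tub frame mm 90.8 2.5
```

```bash
python3 -m inch '[{"ax":0,"ay":0,"az":0,"dx":0,"dy":12,"dz":0,"gripper":0},{"ax":0,"ay":0,"az":0,"dx":0,"dy":15,"dz":0,"gripper":0},{"ax":0,"ay":0,"az":0,"dx":0,"dy":8,"dz":-30,"gripper":0},{"ax":0,"ay":0,"az":0,"dx":0,"dy":0,"dz":-45,"gripper":0},{"ax":0,"ay":0,"az":0,"dx":0,"dy":0,"dz":-45,"gripper":0},{"ax":0,"ay":0,"az":0,"dx":0,"dy":0,"dz":-40,"gripper":0},{"ax":0,"ay":0,"az":0,"dx":0,"dy":0,"dz":0,"gripper":0}]';python3 st.py;python3 -m inch '[{"ax":0,"ay":0,"az":0,"dx":-5,"dy":-45,"dz":0,"gripper":0},{"ax":0,"ay":0,"az":0,"dx":-5,"dy":-45,"dz":0,"gripper":0},{"ax":0,"ay":0,"az":0,"dx":-5,"dy":-45,"dz":0,"gripper":0},{"ax":0,"ay":0,"az":0,"dx":-5,"dy":-45,"dz":-10,"gripper":0},{"ax":0,"ay":0,"az":0,"dx":0,"dy":-45,"dz":-10,"gripper":0},{"ax":0,"ay":0,"az":0,"dx":0,"dy":0,"dz":0,"gripper":0},{"ax":0,"ay":0,"az":0,"dx":0,"dy":0,"dz":0,"gripper":0}]';python3 st.py;python3 - <<'E'
from h import *
c=snap("scene",17); crop(c,190,80,390,230,4,"pics/scene17.png")
c=snap("wrist",17);crop(c,0,0,640,400,1,"pics/wrist17.png")
c=snap("top",17);crop(c,180,110,500,300,2.5,"pics/top17.png")
E
```

```text
time: 23.3
position: [0.699, -0.0402, 0.2704]
tool_rot: [0.781, 0.624, 0.004, 0.005]
ft_force: [0.4, -0.2, 0.1]
grip_width: 0.0003
t 23.3 pos [ 0.699  -0.0402  0.2704] tool x ang 77.25 z [ 0.012 -0.002 -1.   ] F [ 0.4 -0.2  0.1] grip 0.0003
tub frame mm 123.5 2.7
time: 24.0
position: [0.4709, -0.0091, 0.2827]
tool_rot: [0.781, 0.624, -0.0, -0.0]
ft_force: [0.4, -0.1, -0.1]
grip_width: 0.0003
t 24.0 pos [ 0.4709 -0.0091  0.2827] tool x ang 77.24 z [-0.001  0.    -1.   ] F [ 0.4 -0.1 -0.1] grip 0.0003
tub frame mm -105.8 -17.5
```

View pics/scene17.png

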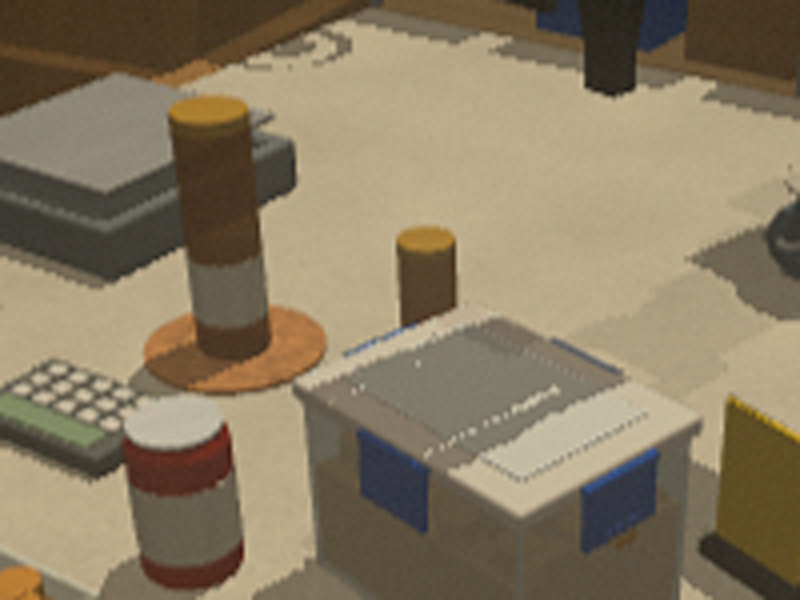

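View pics/wrist17.png

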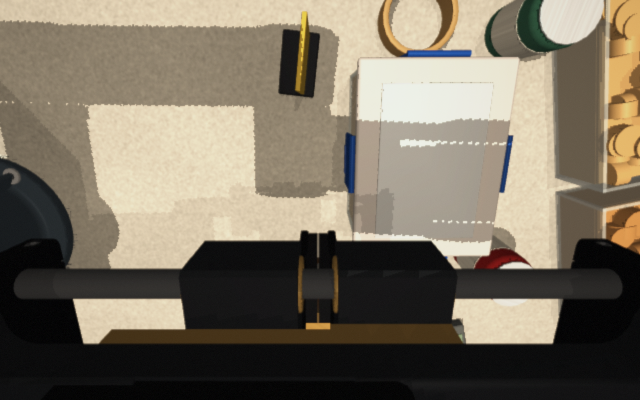

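View pics/top17.png

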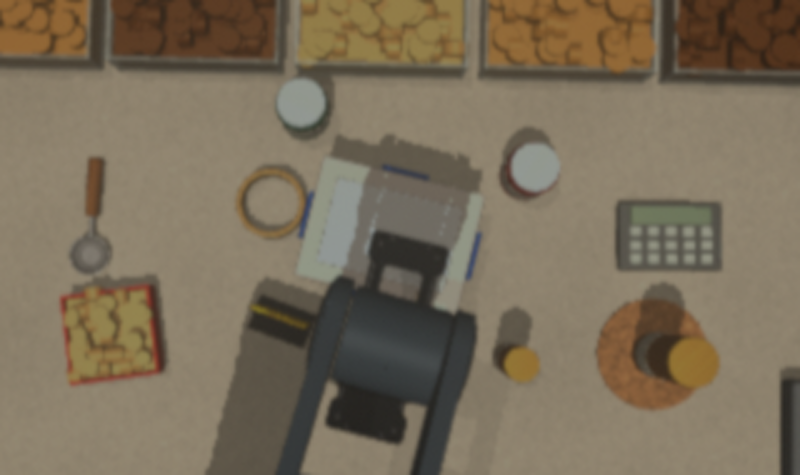

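Run:
```python
from h import *
a=-12.8*np.pi/180; ex=np.array([np.cos(a),np.sin(a)]); ey=np.array([-np.sin(a),np.cos(a)]); O=np.array([.578,-.0155])
t=load("top17"); P=cloud(t); t0=load("top0"); P0=cloud(t0)
def circ(c,P,x,y,z,lo):
    mm=((P[...,2]>lo)&(P[...,2]<z+.02)&(np.hypot(P[...,0]-x,P[...,1]-y)<.055)).astype(np.uint8)
    k=max(cv2.findContours(mm,cv2.RETR_EXTERNAL,cv2.CHAIN_APPROX_NONE)[0],key=cv2.contourArea)
    w=np.array([ray(c,u,v,z)[:2] for u,v in k[:,0]]); return cv2.minEnclosingCircle((w*1000).astype(np.float32))
print("canister top",circ(t,P,.444,-.353,.194,.17),"mat 444.7,-350.2")
print("top z",np.median(P[...,2][(np.hypot(P[...,0]-.444,P[...,1]+.353)<.02)&(P[...,2]>.17)]))
for n,x,y,z,lo in [("canR",.664,-.1836,.105,.09),("canG",.734,.093,.105,.09),("card",.483,.113,.106,.06)]:
    print(n,circ(t0,P0,x,y,z,lo)[0],circ(t,P,x,y,z,lo)[0])
for nm,tag in (("scene","17"),("wrist","17"),("wrist","8"),("wrist","11")):
    s=load(nm+tag); S=cloud(s); hs=cv2.cvtColor(s["img"],cv2.COLOR_RGB2HSV); b=cv2.inRange(hs,(100,90,15),(135,255,255))
    Q=np.stack([(S[...,:2]-O)@ex,(S[...,:2]-O)@ey,S[...,2]],-1)
    for side,ax,sg,e in (("front",0,-1,.072),("back",0,1,.072),("left",1,1,.097),("right",1,-1,.097)):
        o=1-ax; m=(b>0)&(sg*Q[...,ax]>e-.03)&(sg*Q[...,ax]<e+.05)&(abs(Q[...,o])<.028)&(Q[...,2]>.06)&(Q[...,2]<.18)
        q=Q[m]
        if len(q)>15:
            out=sg*q[:,ax]-e; print(nm,tag,side,len(q),"z",np.percentile(q[:,2],[3,50,97]).round(3),"out",np.percentile(out,[3,50,97]).round(4),"slope out/z",np.polyfit(q[:,2],out,1)[0].round(3))
```

```text
canister top ((444.0016784667969, -347.5121765136719), 30.4233341217041) mat 444.7,-350.2
top z 0.19480084678652654
canR (663.9248046875, -183.408935546875) (664.0485229492188, -183.11138916015625)
canG (733.9365234375, 93.42143249511719) (734.0753784179688, 93.14482879638672)
card (481.586669921875, 113.81114196777344) (481.586669921875, 113.81114196777344)
scene 17 back 19 z [0.132 0.133 0.135] out [0.0048 0.0068 0.0077] slope out/z 0.363
scene 17 left 47 z [0.099 0.133 0.135] out [0.0038 0.0061 0.0079] slope out/z -0.027
wrist 17 front 513 z [0.098 0.131 0.133] out [-0.0023  0.0018  0.0035] slope out/z -0.101
wrist 17 back 229 z [0.131 0.132 0.134] out [0.0036 0.0054 0.0075] slope out/z -0.207
wrist 17 left 378 z [0.129 0.132 0.134] out [0.001  0.0031 0.0052] slope out/z 0.07
wrist 8 right 661 z [0.13  0.132 0.134] out [-0.0001  0.0025  0.0052] slope out/z -0.506
wrist 11 front 971 z [0.098 0.13  0.133] out [-0.0023  0.0023  0.0038] slope out/z -0.098
wrist 11 back 2730 z [0.134 0.155 0.17 ] out [-0.0021  0.0008  0.0036] slope out/z -0.12
wrist 11 left 1266 z [0.131 0.168 0.17 ] out [-0.0016  0.0012  0.0073] slope out/z -0.085
wrist 11 right 97 z [0.131 0.133 0.134] out [0.     0.0017 0.0038] slope out/z -0.39
```

Run:
```python
from h import *
a=-12.8*np.pi/180; ex=np.array([np.cos(a),np.sin(a)]); ey=np.array([-np.sin(a),np.cos(a)]); O=np.array([.578,-.0155])
for nm,tag in (("scene","17"),("wrist","17"),("wrist","8"),("wrist","11")):
    s=load(nm+tag); S=cloud(s); im=s["img"].astype(int); b=(im[...,2]>im[...,0]*1.25+5)
    Q=np.stack([(S[...,:2]-O)@ex,(S[...,:2]-O)@ey,S[...,2]],-1)
    for side,ax,sg,e in (("front",0,-1,.072),("back",0,1,.072),("left",1,1,.097),("right",1,-1,.097)):
        o=1-ax; m=b&(sg*Q[...,ax]>e-.01)&(sg*Q[...,ax]<e+.03)&(abs(Q[...,o])<.024)&(Q[...,2]>.06)&(Q[...,2]<.138)
        q=Q[m]; out=sg*q[:,ax]-e
        for z0,z1 in ((.085,.1),(.1,.115),(.115,.127),(.127,.138)):
            k=(q[:,2]>z0)&(q[:,2]<=z1)
            if k.sum()>4: print(nm,tag,side,z0,k.sum(),np.median(out[k]).round(4))
```

```text
scene 17 back 0.085 8 0.0085
scene 17 back 0.1 15 0.0083
scene 17 back 0.115 8 0.0078
scene 17 back 0.127 32 0.0074
scene 17 left 0.085 19 0.0063
scene 17 left 0.1 13 0.0061
scene 17 left 0.115 6 0.0063
scene 17 left 0.127 47 0.0056
wrist 17 front 0.085 41 0.0034
wrist 17 front 0.1 80 0.0028
wrist 17 front 0.115 46 0.0024
wrist 17 front 0.127 301 0.0002
wrist 17 back 0.127 214 0.0054
wrist 17 left 0.127 342 0.0033
wrist 8 right 0.127 618 0.0025
wrist 11 front 0.085 95 0.0035
wrist 11 front 0.1 183 0.0028
wrist 11 front 0.115 135 0.0023
wrist 11 front 0.127 461 0.0004
wrist 11 back 0.127 285 0.0033
wrist 11 left 0.127 71 0.0012
wrist 11 right 0.127 85 0.0018
```

The front, back and left flaps measure within about 0.04 rad of vertical. I'll take one outboard view of the right flap before handing in.

```bash
python3 -m inch '[{"ax":0,"ay":0,"az":0,"dx":-30,"dy":10,"dz":0,"gripper":0},{"ax":0,"ay":0,"az":0,"dx":-40,"dy":14,"dz":0,"gripper":0},{"ax":0,"ay":0,"az":0,"dx":-40,"dy":14,"dz":0,"gripper":0},{"ax":0,"ay":0,"az":0,"dx":-40,"dy":14,"dz":0,"gripper":0},{"ax":0,"ay":0,"az":0,"dx":-40,"dy":14,"dz":0,"gripper":0},{"ax":0,"ay":0,"az":0,"dx":-30,"dy":14,"dz":0,"gripper":0},{"ax":0,"ay":0,"az":0,"dx":0,"dy":0,"dz":0,"gripper":0},{"ax":0,"ay":0,"az":0,"dx":0,"dy":0,"dz":0,"gripper":0}]';python3 st.py;python3 - <<'E'
from h import *
c=snap("wrist",18);crop(c,0,0,640,400,1,"pics/wrist18.png"); snap("scene",18); snap("top",18)
a=-12.8*np.pi/180; ex=np.array([np.cos(a),np.sin(a)]); ey=np.array([-np.sin(a),np.cos(a)]); O=np.array([.578,-.0155])
for n in ("wrist18",):
    s=load(n); S=cloud(s); im=s["img"].astype(int); b=(im[...,2]>im[...,0]*1.25+5)
    Q=np.stack([(S[...,:2]-O)@ex,(S[...,:2]-O)@ey,S[...,2]],-1)
    m=b&(Q[...,1]<-.087)&(Q[...,1]>-.14)&(abs(Q[...,0])<.026)&(Q[...,2]>.06)&(Q[...,2]<.138); q=Q[m]; out=-q[:,1]-.097
    for z0,z1 in ((.085,.1),(.1,.115),(.115,.127),(.127,.138)):
        k=(q[:,2]>z0)&(q[:,2]<=z1)
        if k.sum()>4: print("right",z0,k.sum(),np.median(out[k]).round(4))
A=load("top0")["img"];B=load("top18")["img"]
cv2.imwrite("pics/both.png",cv2.cvtColor(np.vstack([A[130:290,160:500],B[130:290,160:500]]),cv2.COLOR_RGB2BGR).repeat(1,0))
E
```

```text
time: 24.95
position: [0.5021, -0.2427, 0.2814]
tool_rot: [0.782, 0.623, -0.0, -0.001]
ft_force: [-0.2, -0.5, 0.9]
grip_width: 0.0003
t 24.95 pos [ 0.5021 -0.2427  0.2814] tool x ang 77.14 z [-0.002  0.002 -1.   ] F [-0.2 -0.5  0.9] grip 0.0003
tub frame mm -23.7 -238.4
right 0.085 131 0.0045
right 0.1 164 0.0042
right 0.115 119 0.0042
right 0.127 450 0.0029
```

View pics/wrist18.png

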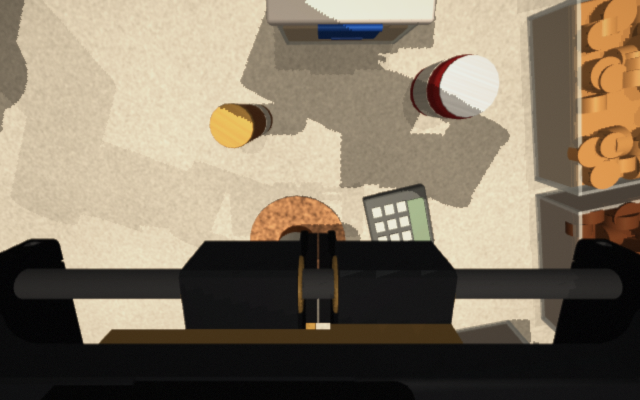

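View pics/both.png

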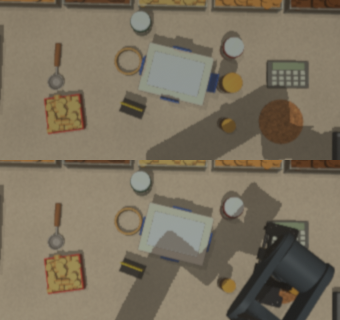

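The right flap (wrist view, (350,30)) hangs vertical, and everything else is where it was. The arm is clear at z = 0.28 m, so I'm handing in.

Run:
```python
from rig import robot
print(robot.hand_in())
```

```text
the job is handed in; nothing more can be done
None
```

All four clips are folded down and the amber canister stands on the cork mat. I handed the job in at about 25 s of the 72 s allowed, and no verdict is reported.

- **Canister:** I gripped the larger amber one (190 mm) from above, set it on the mat until it touched, and released it. The last check puts its centre about 3 mm from the mat's (limit 45 mm) and its top at 0.195 m, about the 0.194 m expected for it upright on the mat.
- **Clips:** I pushed each one outward with the closed fingertips, pressed it down, then pressed it in until it hit its stop at about 6 to 16 N. Depth readings afterwards put every flap within about 0.04 rad of vertical (limit 0.15).
- **Other things:** The two cans and the card moved less than 1 mm by measurement. The tape, scoop and calculator I compared only by eye in the top view, and they looked unmoved. In the very last top picture the arm partly hid the calculator, but an earlier picture taken after the last clip was down showed it in place.
- **What disagreed:**
  - The stop positions were not symmetric about my estimate of the tub's centre, by about 2 mm left to right and 3.5 mm front to back. I put this down to error in that estimate and in the calibration.
  - My first move call was refused because every row needs all seven keys; the arm did not move.

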